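# Comb loose columns into a tight row with a rake

## Robot

A 6-joint arm with a two-finger parallel gripper is mounted at the origin on the work surface. World frame = base frame: x ahead of the robot, y to its left, z up, the work surface at z = 0. Lengths are in m, angles in rad, forces in N, time in s.
With the tool pointing down it reaches from about 0.35 to 0.85 m from the base axis. Payload 8.1 kg.
Tool frame: the origin (TCP) lies at the very end of the fingers, on their centre line; the grasp point (between the pads) lies 19 mm behind it (pinch_z is the distance from the TCP to the grasp point, in m); z points along the fingers, y is the direction in which the jaws open and shut (so a half turn about z gives the same grasp; the last joint's range is limited). The gripper opens to 93 mm and grips with 3 to 60 N. Pads are 15 mm wide; open, the fingers measure 128 mm over their backs; the gripper's body (75 mm by 188 mm) begins 65 mm behind the grasp point.
Start: joints at [-1.359, 0.13, 1.488, -0, 1.523, -0.085], TCP at [0.175, -0.574, 0.219] pointing down, gripper open.
Joint ranges: [-2.96, 2.96], [-0.89, 2.26], [0.02, 2.5], [-1.34, 4.48], [0, 2.73], [-2.66, 2.66]. Speed limits (rad/s): [2.39, 2.39, 2.79, 3.14, 3.14, 3.14].

## Interface

Orientations are given as a rotation vector (axis times angle).
In Python, from plant import * gives the robot as it stands.
- The arm moves only by the tool move_arm, never from a script. Its argument "series" is a list of rows, each a list of 7 numbers: the shift along the tool's x, y, z each as a share of 10 cm, from -1 to 1, then the turn, a rotation vector about the tool's x, y, z each as a share of 180 degrees, from -1 to 1, then the opening, from -1 (shut) to 1 (fully open). In form: [[dx, dy, dz, rx, ry, rz, jaw], ...]. A call has 1 to 8 rows; each row is the pose to reach, as a shift and turn from the pose commanded when the call began, along the tool's axes at that moment, turning the shorter way round; what a row does not reach only later rows make up. A row lasts 1/10 s, in which the tool goes at most 50 mm and 8.59 degrees, less where a joint would pass 70% of its speed; a pose out of reach is approached as far as the arm can. A call with a number of a shift or a turn outside -1 to 1 is refused whole. A call with a gripper value outside its range is refused whole. The fingers move at their own pace and stop on an object; "squeeze" is the grip in N (left out, the last holds). Time passes only in rows, so rows that repeat a pose let the fingers close. It gives the time, the measured TCP pose, the force and the opening at its end, in the units of the state.
- read_state(): the state, without advancing time (a new reading comes with each control period).
- read_camera(name): name is "scene" or "side" or "wrist"; returns a dict with "frame" (384x512x3 uint8, red, green, blue), "K" (3x3 intrinsics, pixels), "k1" (the pictures are not rectified: a ray, as slopes to the right and down, at radius r is drawn at 1 + k1 r^2 times it, then the intrinsics apply), "rvec" (rotation vector, rad) and "tvec" (3), from world to camera coordinates, as OpenCV has them. Camera axes: x right, y down, z forward; pixel columns grow to the right and rows downward; lengths in m; the calibration is good to about 2 mm. A picture is of the moment at which its call begins. There is no depth.
- close_job(): hands the job in, once; it reports no verdict.
The state is a dict: "t": time; "q": joint angles; "dq": joint speeds; "joint_torque": joint torques, N m; "tool_pos": TCP position; "orientation": TCP orientation; "force": force on the tool from outside, world axes, zero at the start; "wrist_torque": the same for the moment, N m; "opening": finger opening in m.
Only numpy, scipy, OpenCV 4.12 (cv2) and the standard library are available. Lean on these libraries where they do the work, as an engineer would, in place of code of your own. Each camera call takes 0.05 s, during which the arm holds its last target.

## Task

Lift the rake off its grey mat and comb the four scattered columns along the board into one flat, parallel, close-packed row against the sprung bar, then press the row home with the rake at about 8 N for half a second - the columns are delicate, so never load the bar with more than 14 N. Then stand the rake upright in the middle of its mat again and let go. Touch the columns only with the rake and leave the other things on the bench where they are.

Things in the scene. Friction and masses are not known exactly. Their poses are not given: they have to be found in the camera images.
- board: Blue-grey board fixed to the bench, 190 mm (x) by 370 mm (y), upper face 8 mm above the bench; grey rims 14 mm high, 178 mm apart, along its long sides. Origin: centre of underside, z up. The sprung bar is at its -y end: rake along -y. Columns start up to 20 degrees off its x, centres within 90 mm of the middle in y; beyond them the rake can be lowered with its centre at board y = +0.142.
- stop: Grey housing (190 mm along x) across the board's -y end; the aluminium bar stands before it, 150 mm long (x), 18 high. Origin on the board's upper face at board y = -0.146, axes as the board. The bar's free face is clamped somewhere from y = 0 to +24 mm here: not measured, feel for it. Pushed to -y the bar gives 1 mm per 6 N (under 1 N friction), 7 mm at most. A packed row is 48 mm deep.
- rake: Rake, 220 g, standing on its tines. Origin: centre of its grip block, 72 mm above the tine tips; z up, head along x. Grip block 60 (x) x 22 (y) mm, 46 to 98 mm above the tips: grasp across y from above. Head 134 (x) x 34 (y) mm, 34 to 46 above the tips. 14 steel tines in two rows, outer faces at y = -15 and +15 mm; 20 mm pitch, 13 mm gaps, 127 mm over all. Both sides alike.
- mat: Light grey mat fixed to the bench, 180 x 100 mm (x, y), 4 mm thick, where the rake stands at the start. Origin: centre of its underside, z up.
- column1: Chromatography column: straight steel rod 100 mm long with 12 x 12 mm square end blocks (each 16 mm long) and an 11 mm round tube between, 40 to 85 g, lying on the board. All four are alike. Origin: its centre, 6 mm up, x along the rod.
- column2: Chromatography column: straight steel rod 100 mm long with 12 x 12 mm square end blocks (each 16 mm long) and an 11 mm round tube between, 40 to 85 g, lying on the board. All four are alike. Origin: its centre, 6 mm up, x along the rod.
- column3: Chromatography column: straight steel rod 100 mm long with 12 x 12 mm square end blocks (each 16 mm long) and an 11 mm round tube between, 40 to 85 g, lying on the board. All four are alike. Origin: its centre, 6 mm up, x along the rod.
- column4: Chromatography column: straight steel rod 100 mm long with 12 x 12 mm square end blocks (each 16 mm long) and an 11 mm round tube between, 40 to 85 g, lying on the board. All four are alike. Origin: its centre, 6 mm up, x along the rod.
- vial_a: Small amber vial, 22 mm across, 34 mm high; bystander. Origin: underside.
- vial_b: Small amber vial, 22 mm across, 34 mm high; bystander. Origin: underside.
- beaker: Glass beaker, 56 mm across, 65 mm high; bystander. Origin: underside.
- wrench: Wrench 130 mm long lying on the bench; bystander. Origin: underside.
- capbox: Clear divided box 90 x 70 x 35 mm; bystander. Origin: underside.
- flask: Amber bottle, 60 mm across, 110 mm high; bystander. Origin: underside.
There are look-alikes about, which are no part of the job. What is shaped like the column2 but pink or yellow is not meant.

How it is judged:
On the way, in this order (a step that is already met when the one before it is completed fails the run):
1. the rake is lifted off its mat (z of rake in the frame of mat above 0.1 m), for 0.1 s.
2. all four columns lie flat, parallel and packed against the bar, and the rake presses the row against the bar with more than 4 N for 0.3 s (angle between the x axis of each of column1, column2, column3, column4 and the x axis of stop, either way round below 0.08 rad and y of each of column1, column2, column3, column4 in the frame of stop below 0.078 m and z of each of column1, column2, column3, column4 in the frame of stop below 0.01 m and x of column1 in the frame of stop between -0.06 and 0.06 m and y of column2 in the frame of column1 between -0.042 and 0.042 m and y of column3 in the frame of column1 between -0.042 and 0.042 m and y of column4 in the frame of column1 between -0.042 and 0.042 m and x of column2 in the frame of stop between -0.06 and 0.06 m and y of column3 in the frame of column2 between -0.042 and 0.042 m and y of column4 in the frame of column2 between -0.042 and 0.042 m and x of column3 in the frame of stop between -0.06 and 0.06 m and y of column4 in the frame of column3 between -0.042 and 0.042 m and x of column4 in the frame of stop between -0.06 and 0.06 m and contact force between stop and anything else above 4 N and (contact force between rake and column1 above 3 N or contact force between rake and column2 above 3 N or contact force between rake and column3 above 3 N or contact force between rake and column4 above 3 N)), for 0.3 s.
At the end, for the whole second after the job is handed in: Columns at rest, flat, within 0.08 rad of parallel to the bar, one close row where it was pressed (first to last centre under 42 mm, all within 78 mm of the stop's origin along the board); rake upright (0.08 rad), still, its grip within 45 mm of the mat's centre in plan (angle between the x axis of each of column1, column2, column3, column4 and the x axis of stop, either way round below 0.08 rad and y of each of column1, column2, column3, column4 in the frame of stop below 0.078 m and z of each of column1, column2, column3, column4 in the frame of stop below 0.01 m and x of column1 in the frame of stop between -0.06 and 0.06 m and y of column2 in the frame of column1 between -0.042 and 0.042 m and y of column3 in the frame of column1 between -0.042 and 0.042 m and y of column4 in the frame of column1 between -0.042 and 0.042 m and x of column2 in the frame of stop between -0.06 and 0.06 m and y of column3 in the frame of column2 between -0.042 and 0.042 m and y of column4 in the frame of column2 between -0.042 and 0.042 m and x of column3 in the frame of stop between -0.06 and 0.06 m and y of column4 in the frame of column3 between -0.042 and 0.042 m and x of column4 in the frame of stop between -0.06 and 0.06 m and linear speed of each of column1, column2, column3, column4, rake below 0.01 m/s and horizontal distance between rake and mat below 0.045 m and angle between rake's own z axis and vertical below 0.08 rad and z of rake in the frame of mat between 0.072 and 0.08 m); the robot touches nothing.
It fails at once if the bar is loaded with more than 14 N (contact force between stop and anything else above 14 N).
It fails at once if a column is touched with more than 0.5 N by the gripper or arm (contact force between any of the fingers, the arm and column1 above 0.5 N or contact force between any of the fingers, the arm and column2 above 0.5 N or contact force between any of the fingers, the arm and column3 above 0.5 N or contact force between any of the fingers, the arm and column4 above 0.5 N).
It fails at once if another thing on the bench is moved more than 20 mm (distance of any of vial_a, vial_b, beaker, wrench, capbox, flask from where it was at the start of the episode above 0.02 m).
It also fails if it takes over 70 s, if anything falls off the work surface, if the arm or the gripper's body presses on something with over 40 N, if the wrist force passes 120 N, or if a joint passes its speed limit or range.

## Working session

There is one attempt and no reset: what is moved stays moved. The work goes in short steps, Python scripts to look and compute and a tool call to move; the robot and the scene stay as the last step left them, time stands still between calls to the robot, and variables do not carry over. Pictures are saved under pics/ and viewed, and the job is handed in when it is done.

Besides the shell and the picture viewer there is one more tool, called after "Emit:" as name(argument=value, ...) on one line, values as JSON. move_arm: Moves the arm, as the interface text tells. Shift numbers are shares of 10 cm and turn numbers shares of 180 degrees, none past 1 either way. Its arguments: {"type":"object","properties":{"series":{"type":"array","items":{"type":"array","items":{"type":"number"}}},"squeeze":{"type":"number"}},"required":["series"]}

```bash
ls; mkdir -p pics
python3 - <<'E'
from plant import *
import cv2
s=read_state(); print(s)
for n in ["scene","side","wrist"]:
    c=read_camera(n); cv2.imwrite(f"pics/{n}0.png",c["frame"][:,:,::-1]); print(n,c["K"],c["k1"],c["rvec"],c["tvec"])
E
```

```text
pics
{'t': 0.0, 'q': array([-1.35937413e+00,  1.31146565e-01,  1.48928257e+00, -3.85623812e-06,
        1.52301010e+00, -8.54380934e-02]), 'dq': array([ 0.0006171 , -0.00082329,  0.00072832,  0.00033886, -0.00014818,
        0.00120341]), 'joint_torque': array([-3.75878917e-04, -5.59847510e+01, -4.91760635e+01,  7.66359223e-02,
        3.53684183e-02, -1.58657899e-04]), 'tool_pos': array([ 0.17538825, -0.57319058,  0.21759438]), 'orientation': array([-3.10522667e+00, -4.64324489e-01,  1.88521688e-04]), 'force': array([-0.03851907, -0.38489783, -0.27064058]), 'wrist_torque': array([0.02869353, 0.01140997, 0.00302103]), 'opening': 0.093532646320314}
scene [[457.03503027   0.         252.95691777]
 [  0.         457.03503027 193.17261647]
 [  0.           0.           1.        ]] 0.05076644915461477 [ 1.03070125  2.34314834 -1.11270939] [ 0.40997227 -0.19176492  1.55263469]
side [[370.1273608    0.         258.64734875]
 [  0.         370.1273608  192.13835642]
 [  0.           0.           1.        ]] -0.08975984140473742 [ 2.24029025 -0.07714832  0.06229872] [-0.56314974  0.03933001  0.93433849]
wrist [[344.1674572    0.         255.33876141]
 [  0.         344.1674572  185.40970585]
 [  0.           0.           1.        ]] -0.06295300665547192 [-2.33154871  1.72443345  0.25383598] [-0.5989928  -0.03355658  0.39135386]
```

View pics/scene0.png

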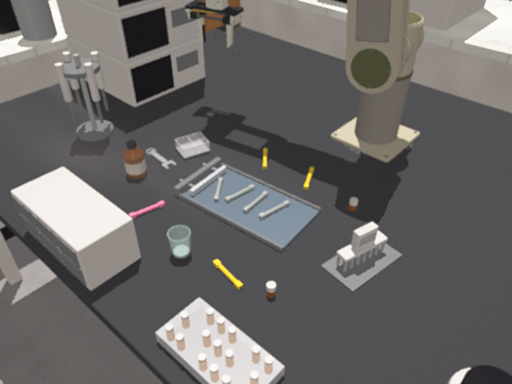

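View pics/side0.png

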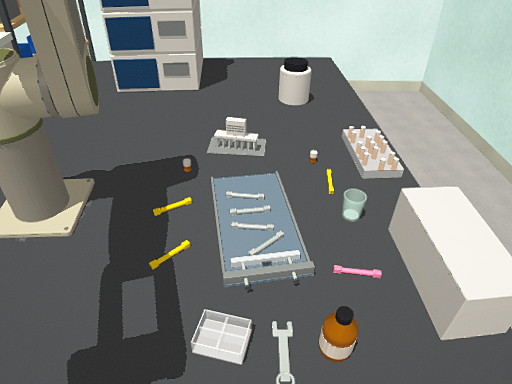

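View pics/wrist0.png

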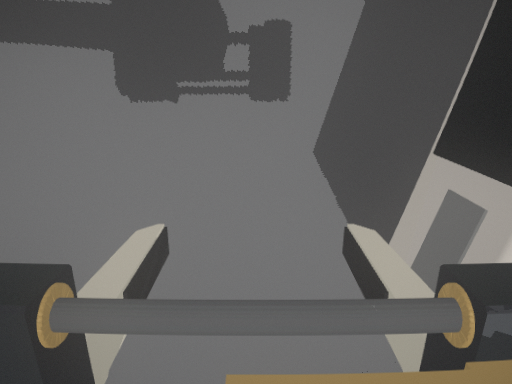

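The scene and side pictures show the board near the middle (side px ~ (212,178)-(312,278)), with the bar towards -y. The rake is on its mat at scene (362,250) and the four columns are on the board. I'll zoom in.

```bash
cat > h.py <<'E'
import numpy as np, cv2
def dist_(c): return np.array([c["k1"],0,0,0,0.])
def proj(c,P):
    p,_=cv2.projectPoints(np.array(P,float).reshape(-1,1,3),np.array(c["rvec"]),np.array(c["tvec"]),np.array(c["K"]),dist_(c)); return p.reshape(-1,2)
def back(c,uv,z):
    n=cv2.undistortPoints(np.array(uv,float).reshape(-1,1,2),np.array(c["K"]),dist_(c)).reshape(-1,2)
    R=cv2.Rodrigues(np.array(c["rvec"]))[0]; C=-R.T@np.array(c["tvec"])
    d=np.c_[n,np.ones(len(n))]@R
    z=np.broadcast_to(z,len(n))
    return C+d*((z-C[2])/d[:,2])[:,None]
def crop(f,x0,y0,x1,y1,k,name):
    cv2.imwrite(name,cv2.resize(f[y0:y1,x0:x1,::-1],None,fx=k,fy=k,interpolation=cv2.INTER_CUBIC))
E
python3 - <<'E'
from plant import *
from h import *
import pickle
d={n:read_camera(n) for n in["scene","side"]}
pickle.dump(d,open("c0.pkl","wb"))
crop(d["side"]["frame"],195,105,325,295,4,"pics/a1.png") if 0 else crop(d["side"]["frame"],200,165,320,295,4.5,"pics/a1.png")
crop(d["scene"]["frame"],170,145,325,245,5,"pics/a2.png")
crop(d["scene"]["frame"],315,215,415,290,8,"pics/a3.png")
crop(d["side"]["frame"],195,110,275,160,9,"pics/a4.png")
E
```

```text
(no output)
```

View pics/a1.png

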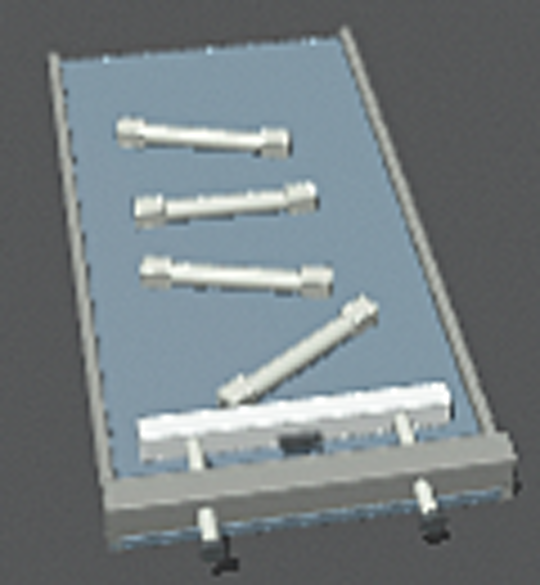

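View pics/a2.png

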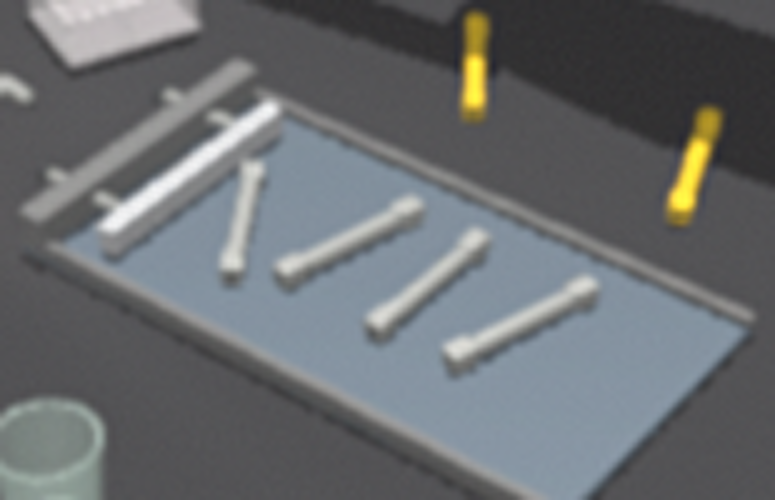

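View pics/a3.png

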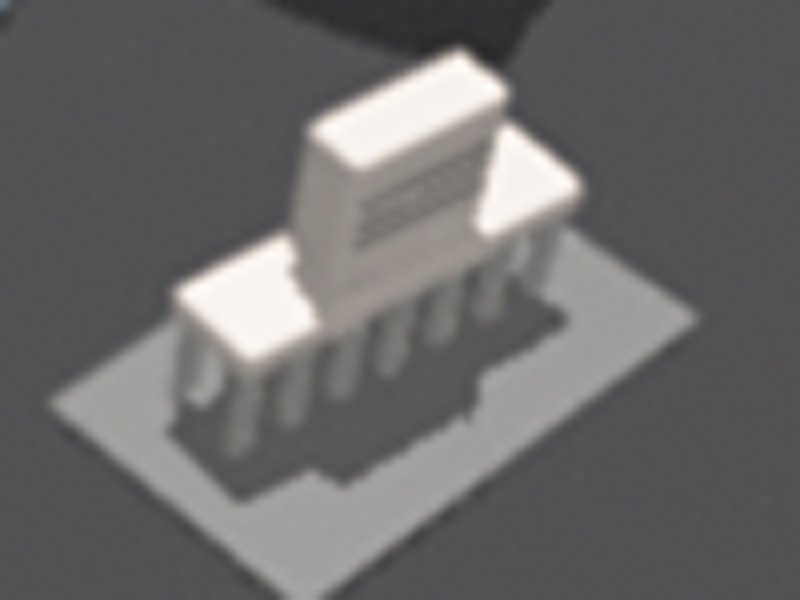

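View pics/a4.png

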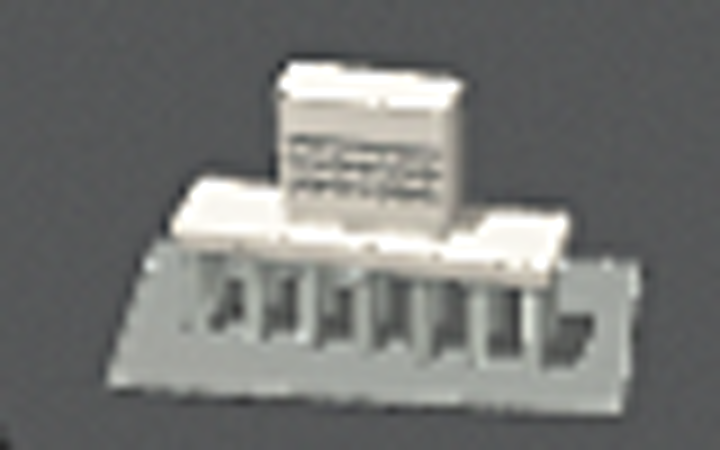

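```bash
cat > m.py <<'E'
from h import *
import pickle
d=pickle.load(open("c0.pkl","rb")); S,D=d["scene"],d["side"]
def a1(p): return np.array([200,165])+(np.array(p)+.5)/4.5-.5
def a2(p): return np.array([170,145])+(np.array(p)+.5)/5-.5
def a3(p): return np.array([315,215])+(np.array(p)+.5)/8-.5
def a4(p): return np.array([195,110])+(np.array(p)+.5)/9-.5
E
python3 - <<'E'
from m import *
np.set_printoptions(precision=4,suppress=True)
print("cams",[(-cv2.Rodrigues(np.array(c["rvec"]))[0].T@c["tvec"]) for c in(S,D)])
print("board side: +y left rim, +y right rim, housing near-left top,right top(z?)")
print(back(D,a1([[52,58],[347,30]]),0.014)); print(back(D,a1([[62,66],[338,44]]),0.008))
print("scene board right corner",back(S,a2([[753,320],[748,335],[585,500]]),[0.014,.008,.008]))
print("bar free face top ends side",back(D,a1([[140,420],[447,387]]),0.026), "scene", back(S,a2([[283,112],[110,238]]),0.026))
# columns: top-centre of end blocks, z=.02
print("cols side ends"); 
A=back(D,a1([[117,127],[290,138],[135,205],[316,190],[140,266],[332,278],[222,396],[376,305]]),0.0155)
for i in range(4): a,b=A[2*i],A[2*i+1]; print((a+b)/2,np.degrees(np.arctan2(*(b-a)[1::-1])),np.linalg.norm(b-a))
A=back(S,a2([[447,355],[596,284],[368,324],[488,236],[277,270],[422,203],[232,270],[255,165]]),0.0155)
print("scene")
for i in range(4): a,b=A[2*i],A[2*i+1]; print((a+b)/2,np.degrees(np.arctan2(*(b-a)[1::-1])),np.linalg.norm(b-a))
print("mat side",back(D,a4([[108,385],[620,410],[637,262],[150,240]]),0.004),"scene",back(S,a3([[50,403],[698,318]]),0.004))
print("grip top side",back(D,a4([[278,92],[455,105],[463,80],[290,62]]),0.102)); 
print("grip top scene",back(S,a3([[308,130],[360,168],[508,92],[460,48]]),0.102))
print("head top scene",back(S,a3([[175,295],[245,358],[582,188],[508,125]]),0.05))
print("head top side",back(D,a4([[172,230],[553,268],[570,212],[205,180]]),0.05))
E
```

```text
cams [array([1.2563, 0.5902, 0.8299]), array([ 0.4955, -0.7485,  0.6213])]
board side: +y left rim, +y right rim, housing near-left top,right top(z?)
[[0.4393 0.0871 0.014 ]
 [0.6247 0.1073 0.014 ]]
[[0.4451 0.0866 0.008 ]
 [0.6185 0.1008 0.008 ]]
scene board right corner [[0.44   0.0941 0.014 ]
 [0.4459 0.0958 0.008 ]
 [0.6027 0.1096 0.008 ]]
bar free face top ends side [[ 0.488  -0.2208  0.026 ]
 [ 0.636  -0.2089  0.026 ]] scene [[ 0.4881 -0.2179  0.026 ]
 [ 0.6383 -0.2039  0.026 ]]
cols side ends
[0.5288 0.0068 0.0155] -8.95262830743506 0.10112993672490958
[ 0.5386 -0.0515  0.0155] 3.968403458330926 0.10119493382059119
[ 0.5402 -0.1116  0.0155] -8.507439300854372 0.10150116963089696
[ 0.5694 -0.1694  0.0155] 34.9221934148083 0.1011965410250848
scene
[0.5252 0.0027 0.0155] 167.8211371751502 0.10171811866816392
[ 0.5347 -0.0572  0.0155] -178.87891061849484 0.1011268270646293
[ 0.5367 -0.1155  0.0155] 169.33724666381102 0.1010186033704088
[ 0.5651 -0.1731  0.0155] -141.99042811638384 0.09691893615714306
mat side [[0.421  0.2343 0.004 ]
 [0.596  0.2094 0.004 ]
 [0.611  0.3087 0.004 ]
 [0.433  0.3336 0.004 ]] scene [[0.5966 0.2103 0.004 ]
 [0.4338 0.3351 0.004 ]]
grip top side [[0.4831 0.2586 0.102 ]
 [0.5417 0.2465 0.102 ]
 [0.5452 0.2643 0.102 ]
 [0.4873 0.2803 0.102 ]]
grip top scene [[0.5402 0.2484 0.102 ]
 [0.5435 0.2677 0.102 ]
 [0.4876 0.282  0.102 ]
 [0.4806 0.262  0.102 ]]
head top scene [[0.5744 0.2336 0.05  ]
 [0.5815 0.2624 0.05  ]
 [0.4548 0.298  0.05  ]
 [0.4457 0.2677 0.05  ]]
head top side [[0.445  0.2594 0.05  ]
 [0.5736 0.2273 0.05  ]
 [0.5823 0.2652 0.05  ]
 [0.4559 0.2941 0.05  ]]
```

Run:
```python
from m import *
from scipy.optimize import least_squares
np.set_printoptions(precision=4,suppress=True)
def T(p,L):
    L=np.atleast_2d(L); c,s=np.cos(p[2]),np.sin(p[2])
    return np.c_[p[0]+c*L[:,0]-s*L[:,1],p[1]+s*L[:,0]+c*L[:,1],L[:,2]]
# corner obs: cam, pixel, local ; bar face unknown y p[3]
obs=[(D,a1([52,58]),(-.095,.185,.014)),(D,a1([347,30]),(.095,.185,.014)),(S,a2([753,320]),(-.095,.185,.014)),
]
bar=[(D,a1([140,420]),-.075),(D,a1([447,387]),.075),(S,a2([283,112]),-.075),(S,a2([110,238]),.075)]
lines=[(D,a1([80,285]),-.095),(D,a1([100,455]),-.095),(D,a1([420,222]),.095),(D,a1([490,430]),.095),(S,a2([500,204]),-.095),(S,a2([300,110]),-.095)]
def res(p):
    r=[]
    for c,uv,L in obs: r+=list(proj(c,T(p,L))[0]-uv)
    for c,uv,x in bar: r+=list(proj(c,T(p,(x,p[3],.026)))[0]-uv)
    for c,uv,x in lines:
        a,b=proj(c,T(p,[(x,.18,.014),(x,-.13,.014)])); n=np.array([-(b-a)[1],(b-a)[0]]);n/=np.linalg.norm(n); r.append(n@(uv-a))
    return np.array(r)
s=least_squares(res,[.549,-.087,.09,-.126],loss='soft_l1'); print(s.x,np.degrees(s.x[2]),res(s.x))
p=s.x; c,sn=np.cos(p[2]),np.sin(p[2]); R=np.array([[c,-sn],[sn,c]])
for q in [(.527,.0048),(.5367,-.0544),(.5385,-.1136),(.5673,-.1713)]: print("col",(np.array(q)-p[:2])@R)
print("drop pose y=.142",T(p,(0,.142,0)), "at y=.15",T(p,(0,.15,0)))
```

```text
[ 0.5499 -0.0837  0.0915 -0.1304] 5.240143764381309 [-0.2835 -0.9967  0.9344 -0.415  -0.3375 -0.6502 -0.4102 -0.1157  0.0694
 -0.7715 -0.3474 -0.4717 -0.166  -0.723  -0.3711 -0.3107  0.3401  1.4991
 -0.5343 -0.1839]
col [-0.0147  0.0902]
col [-0.0105  0.0304]
col [-0.0141 -0.0287]
col [ 0.0093 -0.0888]
drop pose y=.142 [[0.5369 0.0577 0.    ]] at y=.15 [[0.5362 0.0657 0.    ]]
```

```bash
cat > plan.py <<'E'
import sys,numpy as np
from plant import *
from scipy.spatial.transform import Rotation as Ro
np.set_printoptions(precision=4,suppress=True)
s=read_state(); R=Ro.from_rotvec(s["orientation"]).as_matrix(); p=s["tool_pos"]
print("t",s["t"],"p",p,"phi",np.degrees(np.arctan2(R[1,1],R[0,1])),"z",R[:,2],"f",s["force"],"tq",s["wrist_torque"],"op",s["opening"],"q",s["q"])
if len(sys.argv)>4:
    x,y,z,ph=map(float,sys.argv[1:5]); a=np.radians(ph)
    ty=np.array([np.cos(a),np.sin(a),0]); tz=np.array([0,0,-1.]); G=np.c_[np.cross(ty,tz),ty,tz]
    print("shift",R.T@(np.array([x,y,z])-p)/.1,"turn",Ro.from_matrix(R.T@G).as_rotvec()/np.pi)
E
python3 plan.py 0.514 0.264 0.2 75.6;python3 plan.py 0.514 0.264 0.2 -104.4
```

```text
t 0.25 p [ 0.1754 -0.5735  0.2181] phi -72.99303742884372 z [-0.0002  0.0009 -1.    ] f [-0.109   0.2414  0.4512] tq [-0.0454 -0.0301  0.0577] op 0.09325203741103658 q [-1.3594  0.1308  1.4887 -0.      1.523  -0.0854]
shift [ 5.6872 -7.0184  0.1877] turn [-0.0001 -0.0004 -0.8255]
t 0.25 p [ 0.1754 -0.5735  0.2181] phi -72.99303742884372 z [-0.0002  0.0009 -1.    ] f [-0.109   0.2414  0.4512] tq [-0.0454 -0.0301  0.0577] op 0.09325203741103658 q [-1.3594  0.1308  1.4887 -0.      1.523  -0.0854]
shift [ 5.6872 -7.0184  0.1877] turn [-0.0003  0.0001  0.1745]
```

Emit:
move_arm(series=[[0.8,-1,0,0,0,-0.14,1],[0.8,-1,0,0,0,-0.14,1],[0.8,-1,0,0,0,-0.14,1]], squeeze=50)

```text
t: 0.55
tool_pos: [0.2235, -0.4521, 0.218]
orientation: [-2.926, -1.14, -0.001]
force: [-0.3, -1.0, 0.7]
opening: 0.0928
```

```bash
python3 plan.py 0.514 0.264 0.2 75.6
```

```text
t 0.55 p [ 0.2235 -0.4521  0.218 ] phi -47.411665550003434 z [ 0.0001  0.0018 -1.    ] f [-0.2764 -0.9745  0.7261] tq [-0.0463 -0.0428 -0.0098] op 0.09277810167589562 q [-1.2138 -0.1288  1.7488  0.0007  1.5233 -0.3863]
shift [ 6.984  -3.3059  0.1925] turn [ 0.0002 -0.0007 -0.6834]
```

Emit:
move_arm(series=[[1,-0.45,0,0,0,-0.14,1],[1,-0.45,0,0,0,-0.14,1],[1,-0.45,0,0,0,-0.14,1]])

```text
t: 0.85
tool_pos: [0.268, -0.3506, 0.2185]
orientation: [-2.605, -1.755, -0.002]
force: [-0.4, -0.5, -0.1]
opening: 0.093
```

```bash
python3 plan.py 0.514 0.264 0.2 75.6
```

```text
t 0.85 p [ 0.268  -0.3506  0.2185] phi -22.082396023035766 z [ 0.0009  0.0011 -1.    ] f [-0.3707 -0.457  -0.127 ] tq [-0.0694 -0.0334 -0.0203] op 0.0930074384738847 q [-1.0354 -0.3127  1.9046  0.0013  1.5501 -0.6501]
shift [ 6.6193 -0.0313  0.1943] turn [ 0.0005 -0.0002 -0.5427]
```

Emit:
move_arm(series=[[1,0,0,0,0,-0.14,1],[1,0,0,0,0,-0.14,1],[1,0,0,0,0,-0.14,1]])

```text
t: 1.15
tool_pos: [0.307, -0.2575, 0.2187]
orientation: [2.157, 2.284, 0.003]
force: [-0.1, -0.2, 0.0]
opening: 0.0933
```

Emit:
move_arm(series=[[1,0.45,0,0,0,-0.14,1],[1,0.45,0,0,0,-0.14,1],[1,0.45,0,0,0,-0.14,1]])

```text
t: 1.45
tool_pos: [0.3465, -0.1562, 0.2188]
orientation: [1.609, 2.698, 0.003]
force: [0.1, -1.1, -0.7]
opening: 0.0928
```

Emit:
move_arm(series=[[0.8,1,0,0,0,-0.14,1],[0.8,1,0,0,0,-0.14,1],[0.8,1,0,0,0,-0.14,1]])

```text
t: 1.75
tool_pos: [0.3972, -0.0398, 0.2188]
orientation: [0.985, 2.982, 0.001]
force: [-0.2, -2.3, -0.6]
opening: 0.0929
```

```bash
python3 plan.py 0.514 0.264 0.2 75.6
```

```text
t 1.75 p [ 0.3972 -0.0398  0.2188] phi 53.42933746700642 z [ 0.0009  0.0007 -1.    ] f [-0.2151 -2.2526 -0.5705] tq [-0.0171 -0.1167  0.0614] op 0.09293867136595454 q [-0.2293 -0.4438  2.003   0.0008  1.5817 -1.1618]
shift [0.8724 3.1355 0.1914] turn [ 0.0003  0.0002 -0.1232]
```

Emit:
move_arm(series=[[0.28,1,0,0,0,-0.12,1],[0.28,1,0,0,0,-0.12,1],[0.28,1,0,0,0,-0.12,1]])

```text
t: 2.05
tool_pos: [0.4351, 0.0591, 0.2185]
orientation: [0.403, 3.116, 0.003]
force: [-0.2, -0.8, 0.1]
opening: 0.0928
```

Emit:
move_arm(series=[[-0.08,1,0,0,0,0,1],[-0.08,1,0,0,0,0,1]])

```text
t: 2.25
tool_pos: [0.469, 0.1493, 0.2188]
orientation: [0.423, 3.112, 0.0]
force: [0.8, -1.2, 0.0]
opening: 0.0926
```

```bash
python3 plan.py 0.514 0.264 0.2 75.6
```

```text
t 2.25 p [0.469  0.1493 0.2188] phi 74.5209661755014 z [ 0.0009 -0.0001 -1.    ] f [ 0.7843 -1.2087  0.0461] tq [-0.017  -0.1726  0.0024] op 0.09264147792231729 q [ 0.2042 -0.1659  1.7807 -0.0002  1.526  -1.0965]
shift [-0.1275  1.2255  0.1885] turn [ 0.      0.0003 -0.006 ]
```

Emit:
move_arm(series=[[-0.12,1,0,0,0,-0.006,1],[-0.12,1,0,0,0,-0.006,1],[-0.12,1,0,0,0,-0.006,1],[-0.12,1,0,0,0,-0.006,1]])

```text
t: 2.65
tool_pos: [0.5062, 0.2422, 0.2176]
orientation: [-0.388, -3.116, 0.002]
force: [0.2, -1.0, 0.2]
opening: 0.093
```

```bash
python3 plan.py 0.514 0.264 0.13 75.6
python3 - <<'E'
from plant import *
from h import *
import pickle
d={n:read_camera(n) for n in["scene","side","wrist"]}
pickle.dump(d,open("c1.pkl","wb"))
cv2.imwrite("pics/w1.png",d["wrist"]["frame"][:,:,::-1])
for n in("scene","side"): print(proj(d[n],[[.514,.264,.102],[.514,.264,.05]]))
print(proj(d["wrist"],[[.514,.264,.102]]))
E
```

```text
t 2.65 p [0.5062 0.2422 0.2176] phi 75.81314588905003 z [-0.0019 -0.001  -1.    ] f [ 0.1989 -1.0449  0.2414] tq [ 0.0304 -0.1308 -0.0084] op 0.0930010897712103 q [ 0.355   0.0283  1.5976 -0.0003  1.5178 -0.9682]
shift [-0.0233  0.2321  0.8756] turn [-0.0004 -0.0005  0.0012]
[[365.13651475 228.18395177]
 [361.71126493 244.1314051 ]]
[[235.68106495 118.71532964]
 [235.9952536  133.81066313]]
[[284.22718002 182.409494  ]]
```

View pics/w1.png

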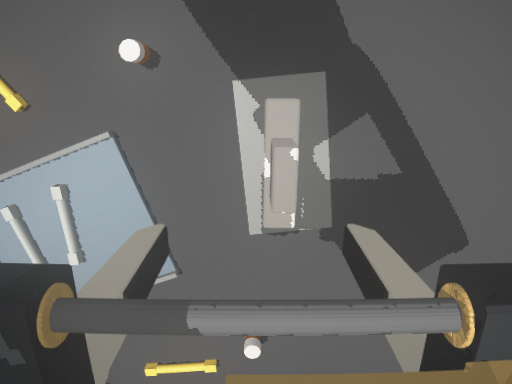

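The wrist view shows the rake from above: grip block top at px x 272-297, y 138-212, and head at x 264-300, y 98-230. It is aligned with the tool, as the plan has it. Refining.

Run:
```python
from h import *
import pickle
d=pickle.load(open("c1.pkl","rb"))
crop(d["wrist"]["frame"],220,60,345,245,3.2,"pics/w1c.png")
```

```text
(no output)
```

View pics/w1c.png

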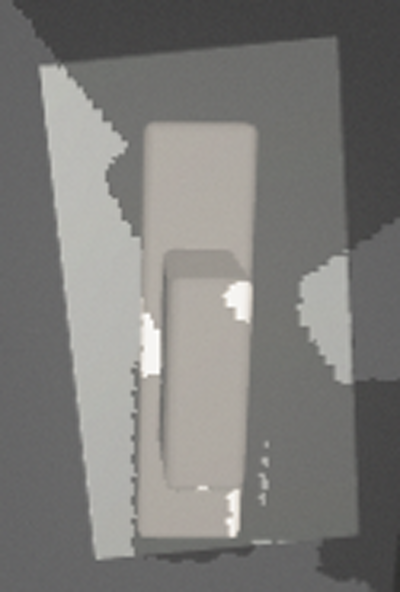

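Run:
```python
from h import *
import pickle
np.set_printoptions(precision=4,suppress=True)
c=pickle.load(open("c1.pkl","rb"))["wrist"]
f=lambda p: np.array([220,60])+(np.array(p)+.5)/3.2-.5
def rep(px,z):
    A=back(c,f(px),z); print(A[:,:2], A.mean(0), [np.linalg.norm(A[i]-A[(i+1)%4]) for i in range(4)], "long edge ang",[np.degrees(np.arctan2(*(A[i]-A[j])[1::-1])) for i,j in((0,3),(1,2))])
rep([[167,277],[251,277],[242,489],[166,487]],.102)
rep([[145,123],[257,125],[240,536],[138,536]],.05)
rep([[40,66],[337,38],[358,535],[96,558]],.004)
```

```text
[[0.4811 0.2611]
 [0.4864 0.2822]
 [0.5431 0.2673]
 [0.5374 0.2472]] [0.512  0.2644 0.102 ] [np.float64(0.021764891290444028), np.float64(0.05863652954428285), np.float64(0.020852718874906324), np.float64(0.058005903294128455)] long edge ang [np.float64(166.17698506701095), np.float64(165.27164087239876)]
[[0.4443 0.2658]
 [0.453  0.2978]
 [0.5801 0.2644]
 [0.5718 0.2319]] [0.5123 0.265  0.05  ] [np.float64(0.0331562110133377), np.float64(0.1314819734742098), np.float64(0.03356158034792087), np.float64(0.131939802066909)] long edge ang [np.float64(165.11557835849626), np.float64(165.2919076099081)]
[[0.4197 0.2372]
 [0.4351 0.3348]
 [0.6116 0.308 ]
 [0.5962 0.2105]] [0.5157 0.2726 0.004 ] [np.float64(0.09876285645772227), np.float64(0.17851295673455267), np.float64(0.09871758598887906), np.float64(0.17850548051247528)] long edge ang [np.float64(171.3884597486461), np.float64(171.37391413043042)]
```

Emit:
move_arm(series=[[-0.013,0.235,0,0,0,0.001,1],[-0.013,0.235,0.45,0,0,0.001,1],[-0.013,0.235,0.8,0,0,0.001,1],[-0.013,0.235,0.8,0,0,0.001,1],[-0.013,0.235,0.8,0,0,0.001,1]])

```text
t: 3.3
tool_pos: [0.5135, 0.2627, 0.1395]
orientation: [-0.398, -3.116, 0.001]
force: [0.3, 0.2, 0.8]
opening: 0.0927
```

```bash
python3 plan.py 0.513 0.2645 0.057 75.5
```

```text
t 3.3 p [0.5135 0.2627 0.1395] phi 75.42377115598049 z [-0.0005 -0.0003 -1.    ] f [0.2542 0.2104 0.8021] tq [ 0.0064 -0.1227 -0.0069] op 0.09274106805357182 q [ 0.3841  0.1189  1.6469 -0.0001  1.3763 -0.9323]
shift [0.0093 0.0161 0.8246] turn [-0.0001 -0.0001 -0.0004]
```

Emit:
move_arm(series=[[0.008,0.016,0.4,0,0,0,1],[0.008,0.016,0.7,0,0,0,1],[0.008,0.016,0.81,0,0,0,1],[0.008,0.016,0.81,0,0,0,1],[0.008,0.016,0.81,0,0,0,1]])

```text
t: 3.8
tool_pos: [0.515, 0.266, 0.0604]
orientation: [0.396, 3.113, 0.003]
force: [0.3, 0.5, 0.5]
opening: 0.0925
```

Emit:
move_arm(series=[[0,0,0,0,0,0,-0.2],[0,0,0,0,0,0,-0.6],[0,0,0,0,0,0,-1],[0,0,0,0,0,0,-1],[0,0,0,0,0,0,-1],[0,0,0,0,0,0,-1]], squeeze=55)

```text
t: 4.4
tool_pos: [0.5133, 0.2656, 0.0576]
orientation: [-0.396, -3.116, 0.0]
force: [-0.6, 0.3, 0.1]
opening: 0.0495
```

```bash
python3 plan.py 0.513 0.2645 0.057 75.5
```

```text
t 4.4 p [0.5133 0.2656 0.0576] phi 75.50724933599027 z [-0.0001 -0.     -1.    ] f [-0.5542  0.325   0.1019] tq [ 0.0606 -0.1664  0.0161] op 0.04953574346502183 q [ 0.3888  0.2056  1.7086  0.      1.2275 -0.9291]
shift [-0.0001 -0.0112  0.0061] turn [-0. -0.  0.]
```

Emit:
move_arm(series=[[0,0,0,0,0,0,-1],[0,0,0,0,0,0,-1],[0,0,0,0,0,0,-1],[0,0,0,0,0,0,-1],[0,0,0,0,0,0,-1],[0,0,0,0,0,0,-1]])

```text
t: 5.0
tool_pos: [0.5133, 0.2655, 0.0575]
orientation: [-0.396, -3.116, 0.0]
force: [0.3, 0.3, -1.1]
opening: 0.0216
```

```bash
python3 plan.py 0.513 0.2645 0.057 75.5
```

```text
t 5.0 p [0.5133 0.2655 0.0575] phi 75.50441843715586 z [-0.0002 -0.0001 -1.    ] f [ 0.2901  0.3416 -1.0755] tq [-0.0238 -0.2645 -0.0034] op 0.021574302197034212 q [ 0.3887  0.2057  1.7087 -0.      1.2274 -0.9291]
shift [-0.0001 -0.0105  0.0054] turn [-0.     -0.0001  0.    ]
```

Emit:
move_arm(series=[[0,0,-0.2,0,0,0,-1],[0,0,-0.5,0,0,0,-1],[0,0,-0.8,0,0,0,-1],[0,0,-0.8,0,0,0,-1],[0,0,-0.8,0,0,0,-1],[0,0,-0.8,0,0,0,-1]])

```text
t: 5.6
tool_pos: [0.5122, 0.2651, 0.1356]
orientation: [-0.396, -3.114, 0.002]
force: [-0.8, 0.8, -2.3]
opening: 0.0219
```

```bash
python3 plan.py 0.5319 0.0573 0.135 95.24
python3 - <<'E'
from plant import *
from h import *
c=read_camera("side"); crop(c["frame"],150,60,330,180,4.4,"pics/s2.png")
E
```

```text
t 5.6 p [0.5122 0.2651 0.1356] phi 75.50362374482307 z [-0.0027 -0.0011 -1.    ] f [-0.779   0.7642 -2.2638] tq [ 0.0416 -0.1358  0.0031] op 0.021854032416559005 q [ 0.3887  0.1243  1.6483  0.      1.3719 -0.9291]
shift [-0.711  -1.9626  0.0077] turn [-0.0004 -0.0008 -0.1096]
```

View pics/s2.png

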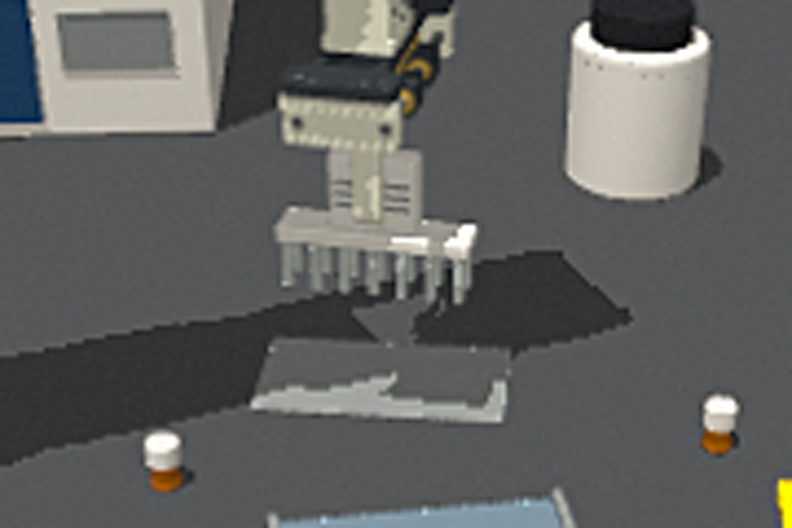

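The rake is lifted level in the gripper, clear of the mat. Moving over the board's +y end.

Emit:
move_arm(series=[[-0.36,-1,0,0,0,-0.055,-1],[-0.36,-1,0,0,0,-0.11,-1],[-0.36,-1,0,0,0,-0.11,-1],[-0.36,-1,0,0,0,-0.11,-1]])

```text
t: 6.05
tool_pos: [0.5224, 0.1574, 0.1358]
orientation: [0.143, -3.135, 0.001]
force: [0.5, 0.5, -2.1]
opening: 0.0215
```

```bash
python3 plan.py 0.5319 0.0573 0.135 95.24
```

```text
t 6.05 p [0.5224 0.1574 0.1358] phi 95.22068722661518 z [-0.0028 -0.0011 -1.    ] f [ 0.5312  0.46   -2.0604] tq [ 0.1257 -0.1727 -0.0176] op 0.02150127430306106 q [ 0.199   0.0412  1.7358 -0.0005  1.3676 -1.4628]
shift [-0.004  -1.0055  0.0093] turn [-0.0003 -0.0009 -0.0001]
```

Emit:
move_arm(series=[[-0.005,-0.5,0,0,0,0,-1],[-0.005,-1,0,0,0,0,-1],[-0.005,-1,0.2,0,0,0,-1],[-0.005,-1,0.5,0,0,0,-1],[-0.005,-1,0.5,0,0,0,-1],[-0.005,-1,0.5,0,0,0,-1]])

```text
t: 6.65
tool_pos: [0.5317, 0.061, 0.0866]
orientation: [0.145, -3.135, -0.001]
force: [0.0, -0.9, -1.6]
opening: 0.0215
```

```bash
python3 plan.py 0.5319 0.0573 0.063 95.24
python3 - <<'E'
from plant import *
from h import *
import pickle
d={n:read_camera(n) for n in["scene","side","wrist"]}
pickle.dump(d,open("c2.pkl","wb"))
crop(d["side"]["frame"],190,130,330,280,3.9,"pics/s3.png")
crop(d["scene"]["frame"],170,130,330,245,4.9,"pics/e3.png")
crop(d["wrist"]["frame"],0,0,512,384,1.5,"pics/w3.png")
E
```

```text
t 6.65 p [0.5317 0.061  0.0866] phi 95.29262898850357 z [-0.0032  0.0002 -1.    ] f [ 0.0458 -0.9019 -1.598 ] tq [ 0.0899 -0.1211  0.0648] op 0.021531475109711793 q [ 0.0182  0.0636  1.8072  0.0003  1.2741 -1.645 ]
shift [ 0.0007 -0.0374  0.2364] turn [ 0.0002 -0.001   0.0003]
```

View pics/s3.png

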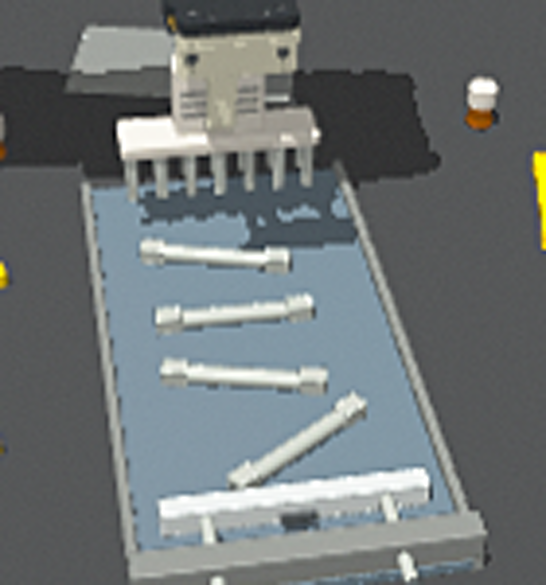

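View pics/e3.png

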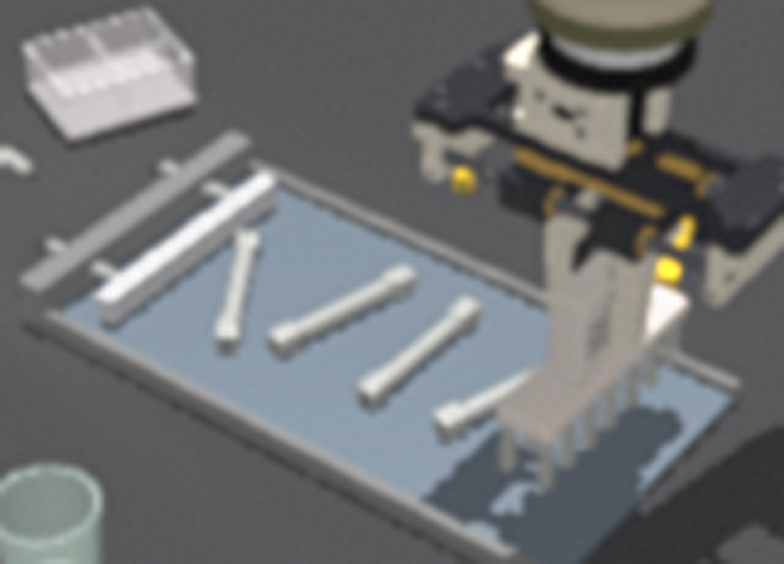

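View pics/w3.png

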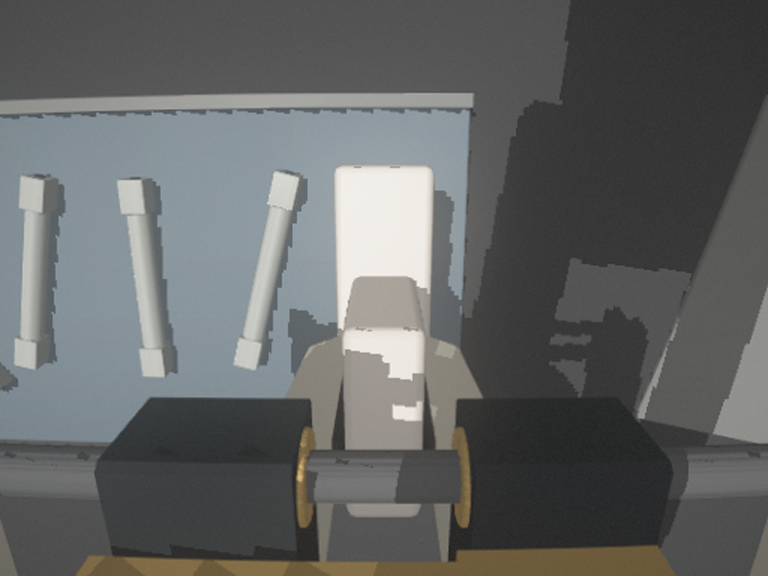

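Wrist view: rake head edges at x 335 and 433, board end edge from (473,108) to (463,345), and far rim along y 93-100. They look parallel. Checking the numbers.

```bash
python3 - <<'E'
from h import *
import pickle
np.set_printoptions(precision=4,suppress=True)
c=pickle.load(open("c2.pkl","rb"))["wrist"]
f=lambda p: (np.array(p)+.5)/1.5-.5
def ang(a,b,z):
    A=back(c,f([a,b]),z); print(A, np.degrees(np.arctan2(*(A[1]-A[0])[1::-1])))
print("rim outer top");ang([5,100],[472,93],.014)
print("rim base inner");ang([5,116],[465,112],.008)
print("end edge");ang([469,112],[461,345],.008)
print("head");z=.0865-.0535+.046
ang([336,175],[339,310],z);ang([432,175],[430,320],z)
E
crop() { :; }
python3 - <<'E'
import cv2,pickle
from h import *
c=pickle.load(open("c2.pkl","rb"))["wrist"]; crop(c["frame"],180,50,350,240,3.1,"pics/w3c.png")
E
```

```text
rim outer top
[[ 0.4566 -0.1205  0.014 ]
 [ 0.4366  0.0914  0.014 ]] 95.38532251630622
rim base inner
[[ 0.464  -0.1254  0.008 ]
 [ 0.4447  0.0903  0.008 ]] 95.10149657629736
end edge
[[0.4446 0.0921 0.008 ]
 [0.5595 0.104  0.008 ]] 5.891973344078007
head
[[0.4716 0.0393 0.079 ]
 [0.5195 0.0436 0.079 ]] 5.165777488257823
[[0.4687 0.0713 0.079 ]
 [0.5203 0.0768 0.079 ]] 6.044274716519094
```

View pics/w3c.png

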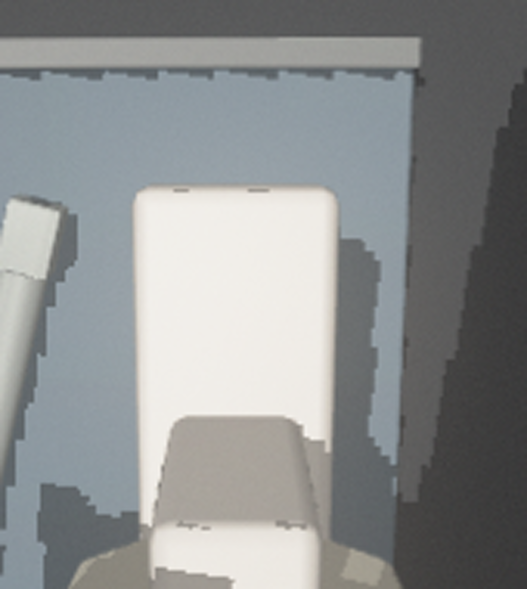

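Emit:
move_arm(series=[[0,0,0.1,0,0,0,-1],[0,0,0.2,0,0,0,-1],[0,0,0.23,0,0,0,-1],[0,0,0.23,0,0,0,-1],[0,0,0.23,0,0,0,-1],[0,0,0.23,0,0,0,-1]])

```text
t: 7.4
tool_pos: [0.5332, 0.0602, 0.065]
orientation: [-0.145, 3.138, -0.0]
force: [-0.4, -0.1, -2.8]
opening: 0.0216
```

```bash
python3 plan.py 0.5319 0.0573 0.063 95.24
```

```text
t 7.4 p [0.5332 0.0602 0.065 ] phi 95.3013799499362 z [ 0.0005 -0.     -1.    ] f [-0.3983 -0.0978 -2.8017] tq [ 0.0584 -0.1384  0.0276] op 0.021625928896312138 q [ 0.0168  0.0897  1.8224 -0.      1.229  -1.6465]
shift [ 0.0153 -0.0275  0.0196] turn [-0.      0.0002  0.0003]
```

Emit:
move_arm(series=[[0,-0.06,0.015,0,0,0,-1],[0,-0.12,0.015,0,0,0,-1],[0,-0.18,0.015,0,0,0,-1],[0,-0.24,0.015,0,0,0,-1],[0,-0.3,0.015,0,0,0,-1],[0,-0.36,0.015,0,0,0,-1],[0,-0.42,0.015,0,0,0,-1],[0,-0.48,0.015,0,0,0,-1]])

```text
t: 8.2
tool_pos: [0.5374, 0.0119, 0.0632]
orientation: [-0.145, 3.138, 0.0]
force: [1.2, 0.0, -2.0]
opening: 0.0217
```

Emit:
move_arm(series=[[0,-0.06,0,0,0,0,-1],[0,-0.12,0,0,0,0,-1],[0,-0.18,0,0,0,0,-1],[0,-0.24,0,0,0,0,-1],[0,-0.3,0,0,0,0,-1],[0,-0.36,0,0,0,0,-1],[0,-0.42,0,0,0,0,-1],[0,-0.48,0,0,0,0,-1]])

```text
t: 9.0
tool_pos: [0.5418, -0.0358, 0.0631]
orientation: [0.145, -3.138, -0.0]
force: [0.6, 0.6, -1.3]
opening: 0.0214
```

```bash
python3 plan.py 0.5319 0.0573 0.063 95.24
python3 - <<'E'
from plant import *
from h import *
import pickle
d={n:read_camera(n) for n in["side"]}
crop(d["side"]["frame"],190,130,330,280,3.9,"pics/s4.png")
E
```

```text
t 9.0 p [ 0.5418 -0.0358  0.0631] phi 95.30715002840047 z [-0.0001  0.0001 -1.    ] f [ 0.6119  0.6044 -1.3481] tq [ 0.2867 -0.1504  0.0531] op 0.021438798420356807 q [-0.1604  0.1094  1.805   0.0001  1.2273 -1.8239]
shift [0.0126 0.936  0.0015] turn [ 0.     -0.      0.0004]
```

View pics/s4.png

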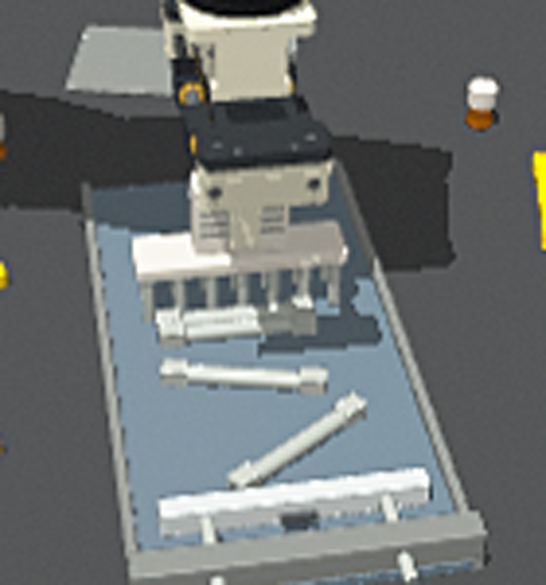

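The first two columns are square in front of the tines at (235,325). Continuing.

Emit:
move_arm(series=[[0,-0.06,0,0,0,0,-1],[0,-0.12,0,0,0,0,-1],[0,-0.18,0,0,0,0,-1],[0,-0.24,0,0,0,0,-1],[0,-0.3,0,0,0,0,-1],[0,-0.36,0,0,0,0,-1],[0,-0.42,0,0,0,0,-1],[0,-0.48,0,0,0,0,-1]])

```text
t: 9.85
tool_pos: [0.5462, -0.0837, 0.0631]
orientation: [0.145, -3.138, -0.0]
force: [-0.2, 0.8, -3.1]
opening: 0.0217
```

Emit:
move_arm(series=[[0,-0.04,0,0,0,0,-1],[0,-0.08,0,0,0,0,-1],[0,-0.12,0,0,0,0,-1],[0,-0.16,0,0,0,0,-1],[0,-0.2,0,0,0,0,-1],[0,-0.24,0,0,0,0,-1],[0,-0.28,0,0,0,0,-1],[0,-0.32,0,0,0,0,-1]])

```text
t: 10.65
tool_pos: [0.5492, -0.1153, 0.0631]
orientation: [0.145, -3.138, -0.0]
force: [1.1, 1.5, -2.2]
opening: 0.0215
```

```bash
python3 plan.py 0.5319 0.0573 0.063 95.24
python3 - <<'E'
from plant import *
from h import *
import pickle
d={n:read_camera(n) for n in["side","wrist"]}
crop(d["side"]["frame"],190,130,330,280,3.9,"pics/s5.png")
crop(d["wrist"]["frame"],0,0,512,384,1.5,"pics/w5.png")
E
```

```text
t 10.65 p [ 0.5492 -0.1153  0.0631] phi 95.30577174956613 z [-0. -0. -1.] f [ 1.1336  1.4711 -2.1837] tq [ 0.3321 -0.0506  0.02  ] op 0.02151092285150635 q [-0.2984  0.1562  1.7536 -0.      1.2319 -1.9618]
shift [0.0124 1.735  0.0013] turn [ 0.     -0.      0.0004]
```

View pics/s5.png

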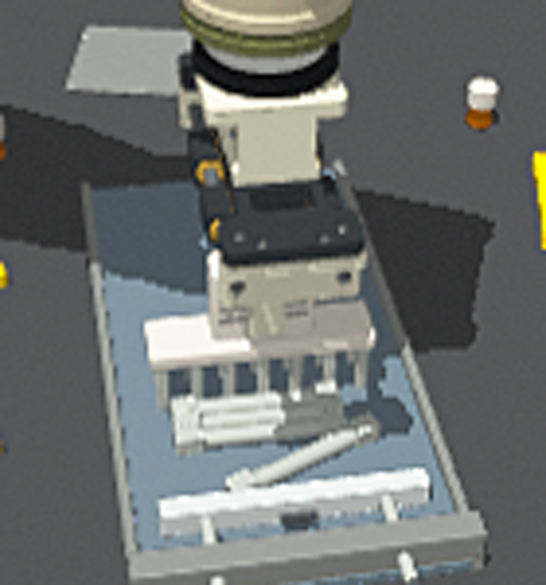

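View pics/w5.png

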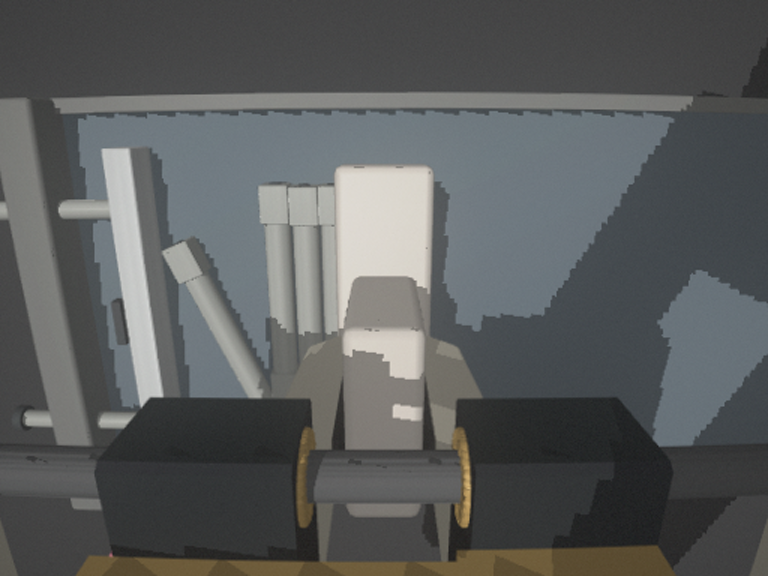

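Emit:
move_arm(series=[[0,-0.03,0,0,0,0,-1],[0,-0.06,0,0,0,0,-1],[0,-0.09,0,0,0,0,-1],[0,-0.12,0,0,0,0,-1],[0,-0.15,0,0,0,0,-1],[0,-0.18,0,0,0,0,-1],[0,-0.21,0,0,0,0,-1],[0,-0.24,0,0,0,0,-1]])

```text
t: 11.55
tool_pos: [0.5515, -0.1392, 0.0632]
orientation: [-0.145, 3.138, -0.0]
force: [0.3, 1.8, -2.2]
opening: 0.0213
```

```bash
python3 plan.py 0.5319 0.0573 0.063 95.24
python3 - <<'E'
from plant import *
from h import *
import pickle
d={n:read_camera(n) for n in["side","wrist"]}
crop(d["side"]["frame"],190,130,330,280,3.9,"pics/s6.png")
crop(d["wrist"]["frame"],0,0,512,384,1.5,"pics/w6.png")
E
```

```text
t 11.55 p [ 0.5515 -0.1392  0.0632] phi 95.30552332303824 z [ 0.0001 -0.     -1.    ] f [ 0.3     1.7792 -2.1733] tq [ 0.4027 -0.153   0.0049] op 0.02132593963814599 q [-0.3374  0.1754  1.732   0.      1.2341 -2.0008]
shift [0.0131 1.9743 0.0017] turn [-0.      0.      0.0004]
```

View pics/s6.png

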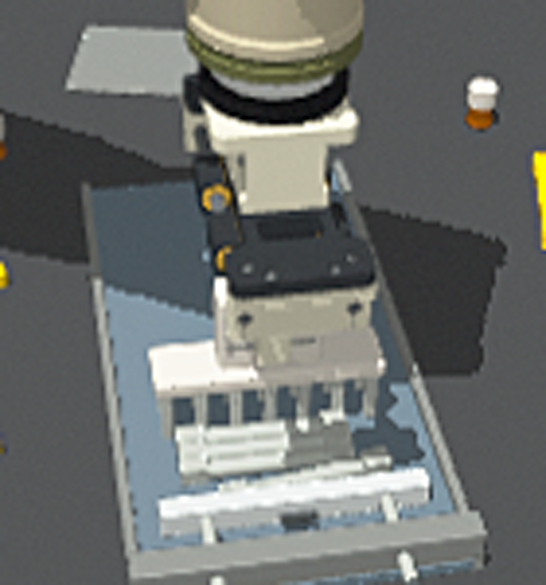

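View pics/w6.png

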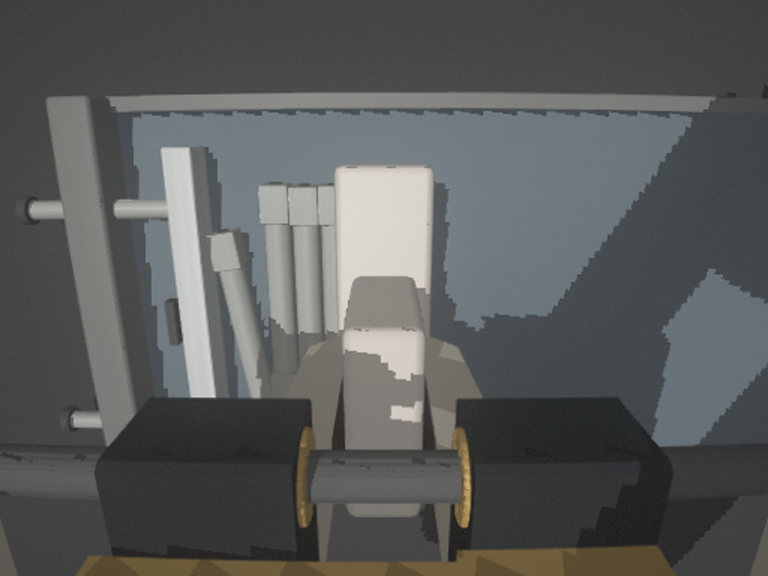

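Emit:
move_arm(series=[[0,-0.01,0,0,0,0,-1],[0,-0.02,0,0,0,0,-1],[0,-0.03,0,0,0,0,-1],[0,-0.04,0,0,0,0,-1],[0,-0.05,0,0,0,0,-1],[0,-0.06,0,0,0,0,-1],[0,-0.07,0,0,0,0,-1],[0,-0.08,0,0,0,0,-1]])

```text
t: 12.45
tool_pos: [0.5521, -0.147, 0.0631]
orientation: [0.145, -3.138, -0.0]
force: [0.7, 1.0, -1.8]
opening: 0.0217
```

```bash
python3 plan.py 0.5319 0.0573 0.063 95.24
python3 - <<'E'
from plant import *
from h import *
d={n:read_camera(n) for n in["wrist"]}
crop(d["wrist"]["frame"],60,60,310,280,3,"pics/w7.png")
E
```

```text
t 12.45 p [ 0.5521 -0.147   0.0631] phi 95.30243906117887 z [-0.  0. -1.] f [ 0.6687  0.9589 -1.8453] tq [ 0.3487 -0.1195  0.0365] op 0.021749738904895368 q [-0.3499  0.1822  1.7244  0.      1.235  -2.0133]
shift [0.0125 2.0526 0.0012] turn [ 0.     -0.      0.0003]
```

View pics/w7.png

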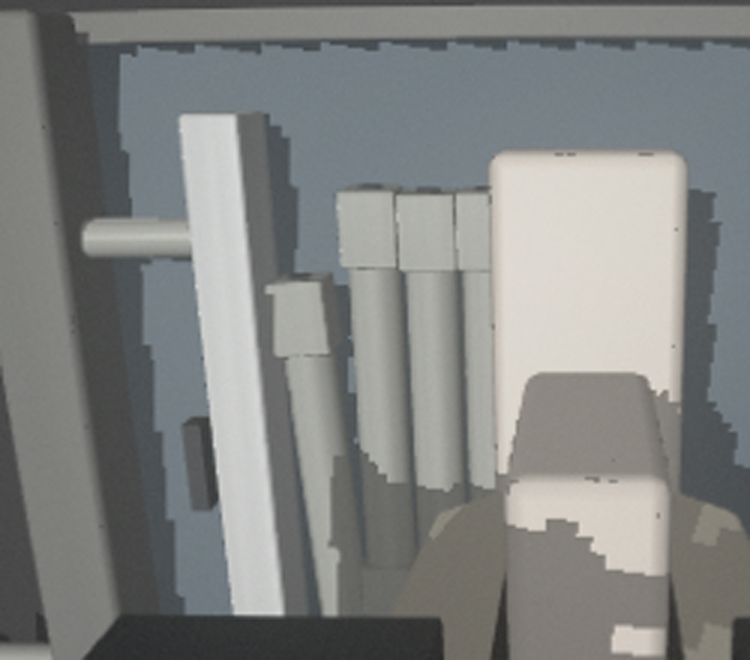

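Wrist view: three columns are packed at x 340-490. Column 4's end is at (300,315) against the bar, with a little wedge left to close. Now fine steps.

Emit:
move_arm(series=[[0,-0.005,0,0,0,0,-1],[0,-0.01,0,0,0,0,-1],[0,-0.015,0,0,0,0,-1],[0,-0.02,0,0,0,0,-1],[0,-0.02,0,0,0,0,-1]])

```text
t: 13.0
tool_pos: [0.5523, -0.149, 0.0631]
orientation: [0.145, -3.138, 0.0]
force: [0.8, 0.3, -3.0]
opening: 0.0216
```

Emit:
move_arm(series=[[0,-0.004,0,0,0,0,-1],[0,-0.008,0,0,0,0,-1],[0,-0.01,0,0,0,0,-1],[0,-0.01,0,0,0,0,-1]])

```text
t: 13.4
tool_pos: [0.5524, -0.1499, 0.0631]
orientation: [0.145, -3.138, 0.0]
force: [0.2, 0.9, -2.0]
opening: 0.0218
```

```bash
python3 plan.py 0.5319 0.0573 0.063 95.24
python3 - <<'E'
from plant import *
from h import *
d={n:read_camera(n) for n in["wrist"]}
crop(d["wrist"]["frame"],60,60,310,280,3,"pics/w8.png")
E
```

```text
t 13.4 p [ 0.5524 -0.1499  0.0631] phi 95.30287123663733 z [-0. -0. -1.] f [ 0.1639  0.8939 -1.9843] tq [ 0.2582 -0.1718  0.022 ] op 0.021763922933989068 q [-0.3546  0.1848  1.7214 -0.      1.2354 -2.0179]
shift [0.0127 2.0823 0.0012] turn [-0.     -0.      0.0003]
```

View pics/w8.png

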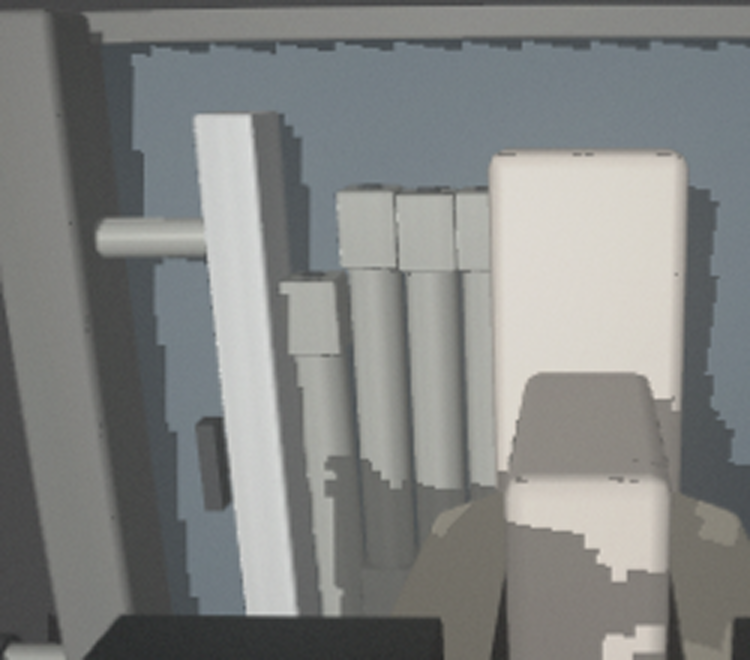

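Emit:
move_arm(series=[[0,-0.005,0,0,0,0,-1],[0,-0.01,0,0,0,0,-1],[0,-0.01,0,0,0,0,-1]])

```text
t: 13.75
tool_pos: [0.5525, -0.151, 0.0631]
orientation: [-0.145, 3.138, -0.0]
force: [-0.0, 1.7, -2.4]
opening: 0.0216
```

```bash
python3 plan.py
```

```text
t 13.75 p [ 0.5525 -0.151   0.0631] phi 95.30227639896486 z [ 0.     -0.0001 -1.    ] f [-0.0436  1.6859 -2.4174] tq [ 0.2124 -0.1141  0.0033] op 0.021602223349370384 q [-0.3562  0.1857  1.7204 -0.0001  1.2354 -2.0195]
```

Emit:
move_arm(series=[[0,-0.005,0,0,0,0,-1],[0,-0.005,0,0,0,0,-1]])

```text
t: 13.95
tool_pos: [0.5525, -0.1514, 0.0631]
orientation: [0.145, -3.138, -0.0]
force: [0.1, 0.4, -2.3]
opening: 0.0217
```

```bash
python3 plan.py
```

```text
t 13.95 p [ 0.5525 -0.1514  0.0631] phi 95.30394031356774 z [-0.  0. -1.] f [ 0.0916  0.4221 -2.3302] tq [ 0.2899 -0.1252  0.0262] op 0.021670221240445074 q [-0.3569  0.1861  1.7199  0.      1.2356 -2.0203]
```

Emit:
move_arm(series=[[0,-0.005,0,0,0,0,-1],[0,-0.005,0,0,0,0,-1]])

```text
t: 14.15
tool_pos: [0.5526, -0.1516, 0.0631]
orientation: [0.146, -3.138, -0.001]
force: [0.1, 2.7, -0.6]
opening: 0.0217
```

Emit:
move_arm(series=[[0,-0.005,0,0,0,0,-1],[0,-0.005,0,0,0,0,-1]])

```text
t: 14.35
tool_pos: [0.5526, -0.152, 0.0631]
orientation: [0.146, -3.138, -0.001]
force: [-1.1, 4.7, -1.6]
opening: 0.0216
```

```bash
python3 plan.py
python3 - <<'E'
from plant import *
from h import *
d={n:read_camera(n) for n in["wrist"]}
crop(d["wrist"]["frame"],60,60,310,280,3,"pics/w9.png")
E
```

```text
t 14.35 p [ 0.5526 -0.152   0.0631] phi 95.31197248382935 z [-0.0002  0.0007 -1.    ] f [-1.1412  4.7354 -1.5661] tq [1.0945 0.0515 0.0983] op 0.02155480662742048 q [-0.3582  0.1869  1.719   0.0006  1.2361 -2.0219]
```

View pics/w9.png

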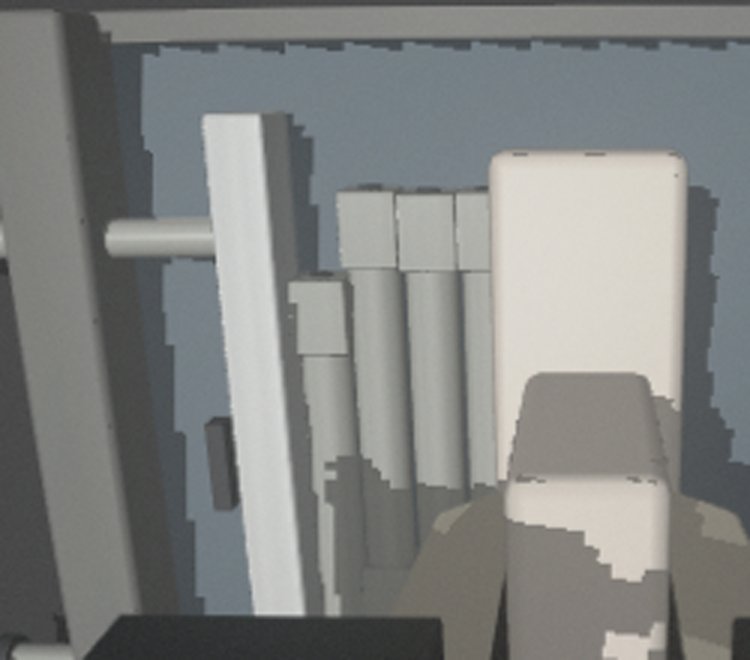

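Contact felt: about 4 N on top of the baseline, and the row looks parallel. Pressing on.

Emit:
move_arm(series=[[0,-0.004,0,0,0,0,-1],[0,-0.004,0,0,0,0,-1]])

```text
t: 14.6
tool_pos: [0.5526, -0.1522, 0.0631]
orientation: [0.146, -3.138, -0.001]
force: [-1.8, 5.4, 0.0]
opening: 0.0221
```

```bash
python3 plan.py
```

```text
t 14.6 p [ 0.5526 -0.1522  0.0631] phi 95.31782749652425 z [-0.0003  0.0008 -1.    ] f [-1.8093  5.4348  0.0215] tq [1.3495 0.0637 0.0876] op 0.022079044042384716 q [-0.3587  0.1873  1.7186  0.0007  1.2363 -2.0225]
```

Emit:
move_arm(series=[[0,0,0,0,0,0,-1]])

```text
t: 14.7
tool_pos: [0.5526, -0.1523, 0.0631]
orientation: [0.146, -3.138, -0.001]
force: [-1.4, 5.7, 0.8]
opening: 0.0216
```

```bash
python3 plan.py
```

```text
t 14.7 p [ 0.5526 -0.1523  0.0631] phi 95.31435134967285 z [-0.0003  0.0008 -1.    ] f [-1.3704  5.669   0.7606] tq [1.3559 0.0926 0.0873] op 0.02163017621087234 q [-0.3587  0.1873  1.7186  0.0007  1.2362 -2.0225]
```

Emit:
move_arm(series=[[0,-0.004,0,0,0,0,-1],[0,-0.004,0,0,0,0,-1],[0,-0.004,0,0,0,0,-1]])

```text
t: 15.0
tool_pos: [0.5526, -0.1525, 0.0631]
orientation: [0.146, -3.138, -0.002]
force: [-1.4, 6.1, 0.5]
opening: 0.0217
```

```bash
python3 plan.py
```

```text
t 15.0 p [ 0.5526 -0.1525  0.0631] phi 95.31468469551571 z [-0.0004  0.0011 -1.    ] f [-1.3928  6.1348  0.4781] tq [1.5216 0.1257 0.1059] op 0.02169452868768502 q [-0.3592  0.1876  1.7183  0.001   1.2365 -2.0231]
```

Emit:
move_arm(series=[[0,-0.005,0,0,0,0,-1],[0,-0.005,0,0,0,0,-1],[0,-0.005,0,0,0,0,-1]])

```text
t: 15.3
tool_pos: [0.5526, -0.1527, 0.0631]
orientation: [0.146, -3.138, -0.003]
force: [-1.0, 7.5, 1.2]
opening: 0.0223
```

```bash
python3 plan.py;python3 - <<'E'
from plant import *
from h import *
d={n:read_camera(n) for n in["wrist","side"]}
crop(d["wrist"]["frame"],60,60,310,280,3,"pics/w10.png")
crop(d["side"]["frame"],190,190,330,280,5,"pics/s10.png")
print(read_state()["force"])
E
```

```text
t 15.3 p [ 0.5526 -0.1527  0.0631] phi 95.32132739629826 z [-0.0004  0.0016 -1.    ] f [-0.9758  7.5367  1.1634] tq [1.7918 0.14   0.0984] op 0.02226204626480367 q [-0.3598  0.188   1.7178  0.0014  1.2368 -2.0239]
[-2.02608432  7.06981684  0.66442021]
```

View pics/w10.png

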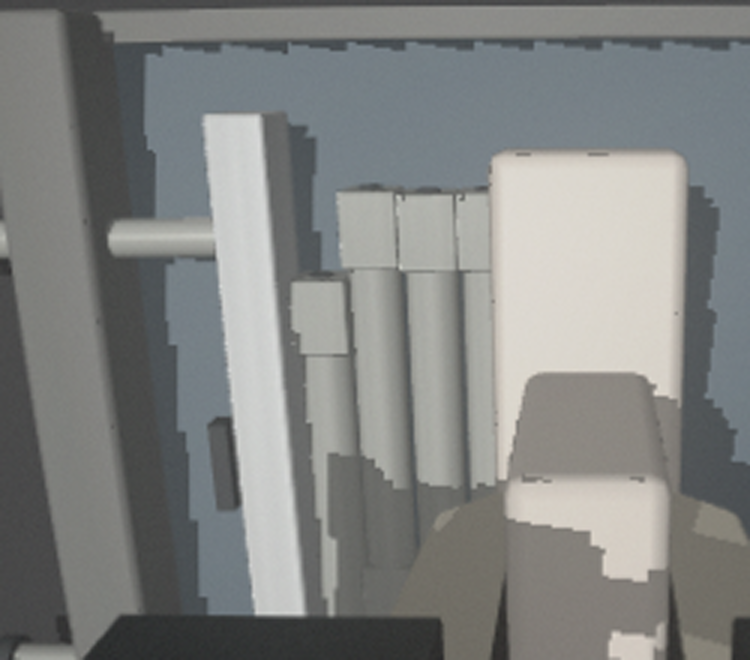

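View pics/s10.png

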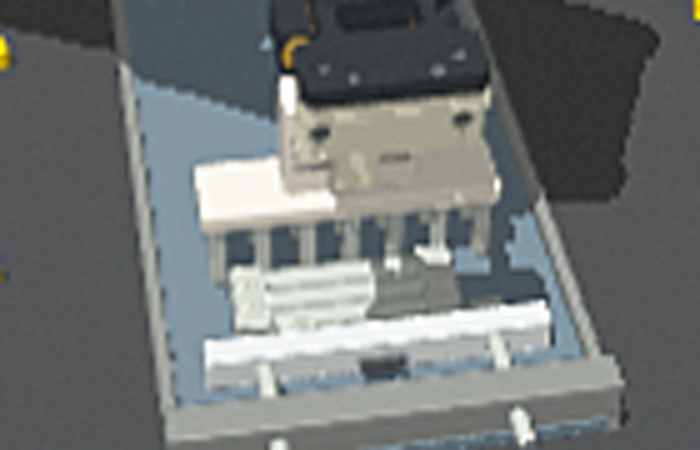

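Emit:
move_arm(series=[[0,-0.002,0,0,0,0,-1],[0,-0.003,0,0,0,0,-1],[0,-0.003,0,0,0,0,-1],[0,-0.003,0,0,0,0,-1],[0,-0.003,0,0,0,0,-1],[0,-0.003,0,0,0,0,-1],[0,-0.003,0,0,0,0,-1]])

```text
t: 16.1
tool_pos: [0.5526, -0.1527, 0.0631]
orientation: [0.146, -3.138, -0.003]
force: [-1.2, 8.5, 1.0]
opening: 0.0216
```

```bash
python3 plan.py
```

```text
t 16.1 p [ 0.5526 -0.1527  0.0631] phi 95.32634133251833 z [-0.0006  0.002  -1.    ] f [-1.1843  8.5305  0.9604] tq [1.9976 0.165  0.1179] op 0.02159854146287438 q [-0.3601  0.1882  1.7176  0.0017  1.237  -2.0244]
```

About 8.2 N held for 0.7 s. Easing back slowly, then clearing.

Emit:
move_arm(series=[[0,0.006,0,0,0,0,-1],[0,0.012,0,0,0,0,-1],[0,0.018,0,0,0,0,-1],[0,0.025,0,0,0,0,-1],[0,0.04,0,0,0,0,-1],[0,0.08,0,0,0,0,-1],[0,0.15,0,0,0,0,-1],[0,0.3,0,0,0,0,-1]])

```text
t: 16.9
tool_pos: [0.5501, -0.1241, 0.0633]
orientation: [-0.144, 3.138, -0.001]
force: [0.4, 0.4, -3.0]
opening: 0.0216
```

```bash
python3 plan.py;python3 - <<'E'
from plant import *
from h import *
import pickle
d={n:read_camera(n) for n in["wrist","side"]}
pickle.dump(d,open("c3.pkl","wb"))
crop(d["wrist"]["frame"],60,60,310,280,3,"pics/w11.png")
crop(d["side"]["frame"],190,190,330,280,5,"pics/s11.png")
E
```

```text
t 16.9 p [ 0.5501 -0.1241  0.0633] phi 95.23794321019496 z [ 0.0005 -0.0005 -1.    ] f [ 0.4485  0.4151 -2.9569] tq [ 0.0968 -0.1671  0.0033] op 0.021622428793589794 q [-0.3126  0.1625  1.7462 -0.0003  1.2323 -1.9747]
```

View pics/w11.png

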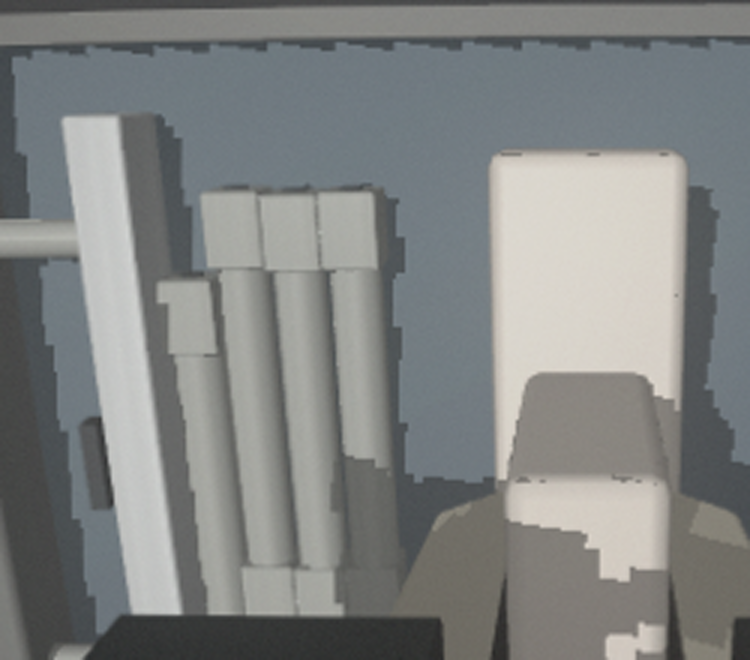

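View pics/s11.png

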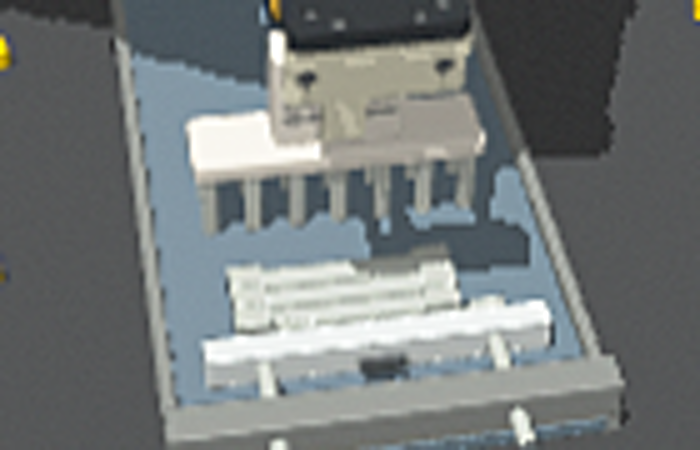

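The row is intact after release: three columns flush, and column 4 about 20 mm along, still parallel. Checking angles before leaving, while it could still be mended.

Run:
```python
from h import *
import pickle
np.set_printoptions(precision=4,suppress=True)
c=pickle.load(open("c3.pkl","rb"))["wrist"]
f=lambda p: np.array([60,60])+(np.array(p)+.5)/3-.5
B=np.array([.5499,-.0837]);a=np.radians(5.25);R=np.array([[np.cos(a),-np.sin(a)],[np.sin(a),np.cos(a)]])
def L(n,p,q,z):
    A=back(c,f([p,q]),z); print(n,((A[:,:2]-B)@R), np.degrees(np.arctan2(*(A[1]-A[0])[1::-1])))
L("bar face top edge",[119,115],[183,612],.026)
L("c4 tube right edge",[219,358],[243,612],.014)
L("c4 tube left",[178,358],[207,612],.014)
L("c3 tube left",[223,272],[250,564],.014)
L("c3 tube right",[267,272],[293,564],.014)
L("c2 tube right",[325,272],[344,564],.014)
L("c1 tube right",[380,272],[397,564],.014)
```

```text
bar face top edge [[-0.0759 -0.1309]
 [ 0.0317 -0.1304]] 5.531589387442468
c4 tube right edge [[-0.0237 -0.1204]
 [ 0.0384 -0.1213]] 4.389012793508791
c4 tube left [[-0.0237 -0.1295]
 [ 0.0385 -0.13  ]] 4.817292696125864
c3 tube left [[-0.0426 -0.1176]
 [ 0.0258 -0.1184]] 4.6302406967961725
c3 tube right [[-0.0426 -0.1082]
 [ 0.0257 -0.1083]] 5.140815745529141
c2 tube right [[-0.0425 -0.0958]
 [ 0.0257 -0.0964]] 4.704579591828918
c1 tube right [[-0.0425 -0.0841]
 [ 0.0256 -0.0841]] 5.200520823085772
```

All four are within about 1° of the bar and in contact with each other, last centre about 56 mm from the stop's origin. Returning the rake.

Emit:
move_arm(series=[[0,0,-0.3,0,0,0,-1],[0,0,-0.6,0,0,0,-1],[0,0.2,-0.8,0,0,0,-1],[0,0.6,-0.8,0,0,0,-1],[0,1,-0.8,0,0,0,-1]])

```text
t: 17.5
tool_pos: [0.5414, -0.0237, 0.1445]
orientation: [-0.143, 3.136, -0.001]
force: [0.5, 0.2, -1.9]
opening: 0.0219
```

Emit:
move_arm(series=[[0.05,0.5,0,0,0,0,-1],[0.05,1,0,0,0,0,-1],[0.05,1,0,0,0,0,-1]])

```text
t: 17.8
tool_pos: [0.5254, 0.0805, 0.1433]
orientation: [-0.155, 3.138, 0.004]
force: [0.2, 0.3, -2.7]
opening: 0.0218
```

Emit:
move_arm(series=[[0,0.5,0,0,0,0.04,-1],[0,1,0,0,0,0.076,-1],[0,1,0,0,0,0.076,-1]])

```text
t: 18.1
tool_pos: [0.5163, 0.1793, 0.1433]
orientation: [0.23, 3.133, 0.003]
force: [-0.5, -0.4, -2.6]
opening: 0.0214
```

```bash
python3 plan.py .5155 .2725 .135 81.4
```

```text
t 18.1 p [0.5163 0.1793 0.1433] phi 81.6048139235365 z [ 0.0002  0.0022 -1.    ] f [-0.4645 -0.4471 -2.6311] tq [ 0.0437 -0.1399  0.0401] op 0.021356085983574406 q [ 0.239   0.0335  1.7295  0.0021  1.3778 -1.1857]
shift [0.1441 0.9208 0.0853] turn [ 0.0007 -0.      0.0011]
```

Emit:
move_arm(series=[[0.14,0.45,0,0,0,0,-1],[0.14,0.9,0,0,0,0,-1],[0.14,0.9,0.4,0,0,0,-1],[0.14,0.9,0.7,0,0,0,-1],[0.14,0.9,0.7,0,0,0,-1],[0.14,0.9,0.7,0,0,0,-1],[0.14,0.9,0.7,0,0,0,-1]])

```text
t: 18.8
tool_pos: [0.5182, 0.2652, 0.0755]
orientation: [0.23, 3.13, 0.002]
force: [-0.1, 0.5, -1.3]
opening: 0.0217
```

```bash
python3 plan.py .5155 .2725 .058 81.4
python3 - <<'E'
from plant import *
from h import *
d={n:read_camera(n) for n in["scene","side"]}
crop(d["scene"]["frame"],300,180,420,300,5,"pics/e12.png")
crop(d["side"]["frame"],180,80,290,165,7,"pics/s12.png")
E
```

```text
t 18.8 p [0.5182 0.2652 0.0755] phi 81.6053146105032 z [ 0.003   0.0011 -1.    ] f [-0.1363  0.4709 -1.2812] tq [ 0.0332 -0.1676  0.0036] op 0.021657888949590934 q [ 0.385   0.1921  1.6887 -0.0001  1.2576 -1.0392]
shift [0.0378 0.068  0.1747] turn [0.0005 0.0009 0.0011]
```

View pics/s12.png

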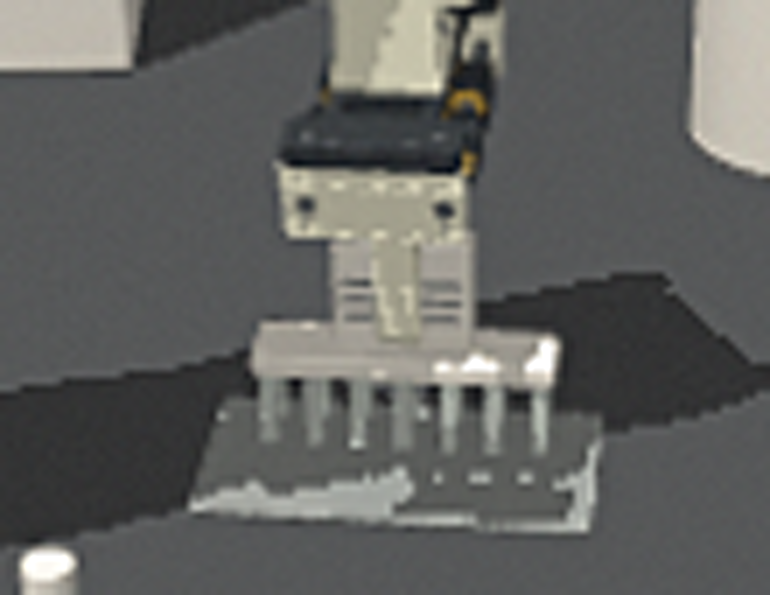

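The rake hangs over the mat, centred (tines at px 260-550 over mat 190-600). Lowering.

Emit:
move_arm(series=[[0.03,0.07,0.06,0,0,0.001,-1],[0.03,0.07,0.12,0,0,0.001,-1],[0.03,0.07,0.155,0,0,0.001,-1],[0.03,0.07,0.155,0,0,0.001,-1],[0.03,0.07,0.155,0,0,0.001,-1],[0.03,0.07,0.155,0,0,0.001,-1]])

```text
t: 19.5
tool_pos: [0.5145, 0.2727, 0.0575]
orientation: [-0.234, -3.133, -0.0]
force: [-0.9, 0.9, -1.0]
opening: 0.0213
```

```bash
python3 plan.py .5155 .2725 .0575 81.4
```

```text
t 19.5 p [0.5145 0.2727 0.0575] phi 81.45061158668315 z [-0.0002  0.0001 -1.    ] f [-0.925   0.9204 -1.0242] tq [ 0.1537 -0.1218 -0.0052] op 0.021258995346063646 q [ 0.3992  0.2168  1.6959  0.0002  1.2291 -1.0224]
shift [-0.0102 -0.0004  0.0001] turn [ 0.     -0.0001  0.0003]
```

Emit:
move_arm(series=[[0,0,0,0,0,0,-0.5],[0,0,0,0,0,0,-0.4],[0,0,0,0,0,0,-0.2],[0,0,0,0,0,0,0],[0,0,0,0,0,0,0.3],[0,0,0,0,0,0,0.6],[0,0,0,0,0,0,0.9],[0,0,0,0,0,0,1]])

```text
t: 20.3
tool_pos: [0.5146, 0.2726, 0.0576]
orientation: [-0.234, -3.133, 0.0]
force: [0.4, 0.2, 0.3]
opening: 0.0711
```

Emit:
move_arm(series=[[0,0,0,0,0,0,1],[0,0,0,0,0,0,1],[0,0,0,0,0,0,1]])

```text
t: 20.6
tool_pos: [0.5146, 0.2726, 0.0576]
orientation: [0.234, 3.133, 0.0]
force: [-0.2, -1.0, -0.2]
opening: 0.0918
```

```bash
python3 plan.py
python3 - <<'E'
from plant import *
from h import *
d={n:read_camera(n) for n in["scene","side"]}
crop(d["scene"]["frame"],300,180,420,300,5,"pics/e13.png")
E
```

```text
t 20.6 p [0.5146 0.2726 0.0576] phi 81.4439423036209 z [ 0.  0. -1.] f [-0.2401 -1.0014 -0.1547] tq [ 0.0635 -0.1082  0.0476] op 0.091813559468883 q [ 0.3991  0.2166  1.6958  0.      1.2291 -1.0224]
```

View pics/e13.png

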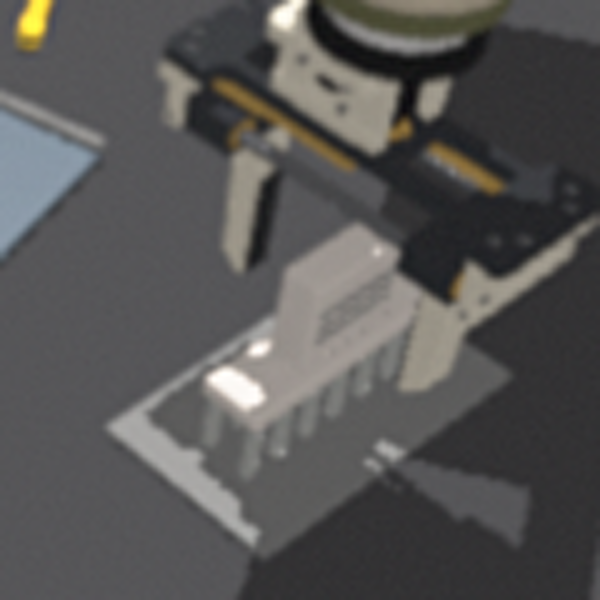

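The rake stands free on the mat with the fingers clear either side. Lifting away.

Emit:
move_arm(series=[[0,0,-0.2,0,0,0,1],[0,0,-0.5,0,0,0,1],[0,0,-0.9,0,0,0,1],[0,0,-1,0,0,0,1]])

```text
t: 21.1
tool_pos: [0.5171, 0.2737, 0.163]
orientation: [0.234, 3.126, 0.005]
force: [0.5, 0.6, 1.1]
opening: 0.0931
```

Emit:
move_arm(series=[[0,0,-0.4,0,0,0,1],[0,0,-0.8,0,0,0,1],[0,0,-0.8,0,0,0,1],[0,0,-0.8,0,0,0,1],[0,0,-0.8,0,0,0,1],[0,0,-0.8,0,0,0,1]])

```text
t: 21.7
tool_pos: [0.5137, 0.2721, 0.2354]
orientation: [-0.234, -3.13, 0.003]
force: [-0.1, -0.0, -0.5]
opening: 0.0928
```

```bash
python3 plan.py
python3 - <<'E'
from plant import *
from h import *
import pickle
d={n:read_camera(n) for n in["scene","side","wrist"]}
pickle.dump(d,open("c4.pkl","wb"))
crop(d["side"]["frame"],130,90,390,290,3,"pics/s14.png")
crop(d["scene"]["frame"],130,120,390,300,3,"pics/e14.png")
E
```

```text
t 21.7 p [0.5137 0.2721 0.2354] phi 81.44214157177552 z [-0.0032 -0.0014 -1.    ] f [-0.095  -0.0367 -0.5378] tq [ 0.0448 -0.1419 -0.0138] op 0.09280827942385218 q [ 0.3991  0.077   1.5149 -0.0001  1.5532 -1.0224]
```

View pics/s14.png

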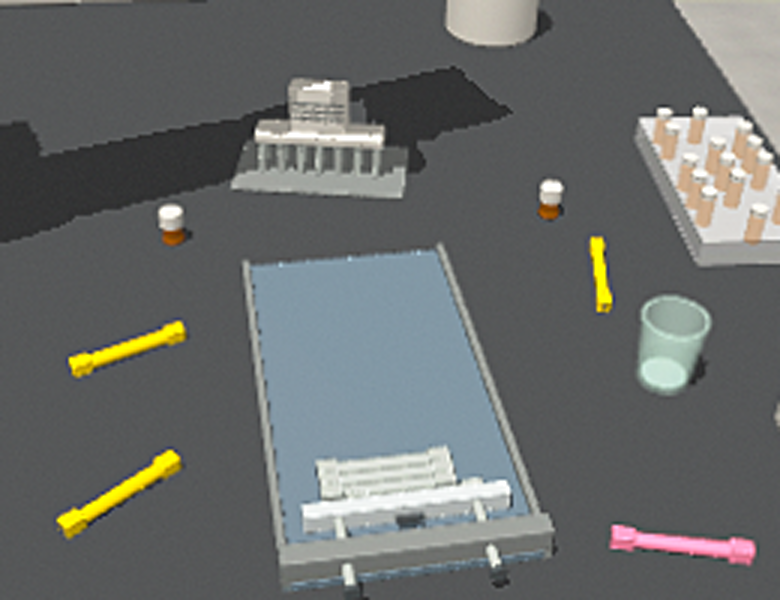

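View pics/e14.png

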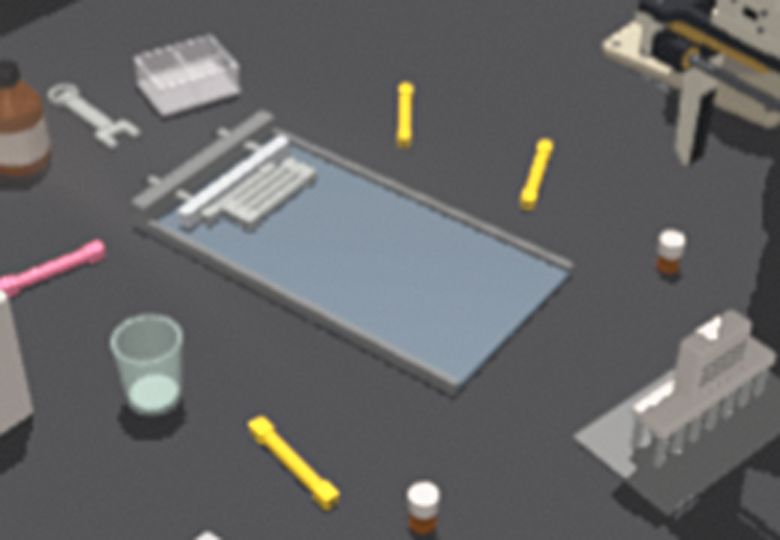

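Both views show the four columns as one packed row at the bar (side ~(385,475)). The rake is upright in the middle of its mat (~(320,140)) and the bystanders look undisturbed.

```bash
python3 -c "
from plant import *
print(close_job())"
```

```text
the job is handed in; nothing more can be done
None
```

The job is handed in, about 22 s into the 70 s allowed; no verdict was reported.

**What I did:** I lifted the rake off its mat, combed all four columns along the board to the bar, and felt contact where the cameras had put it. I pressed in small steps until the wrist read about 8 N, held that for about 0.7 s, eased off slowly, and stood the rake back on its mat.

**Force:** The highest wrist reading along the push was about 8.5 N, well under the 14 N limit. The wrist was only read between moves, and its readings scatter by up to about 1 N.

**Row after release:** Measured from the wrist camera:
- All four columns lie within about 1° of the bar and touch each other.
- The last column's centre is about 56 mm from the stop's origin; the limit is 78 mm.
- Column 4 sits about 20 mm further along the bar than the others, with its centre still about 10–15 mm from the middle, so inside the ±60 mm allowed.

**Rake:** It stands upright, released within about 1–2 mm of the mat's measured centre. I checked the upright stance by eye only. The gripper is clear above it.

**Other things on the bench:** In the last pictures, everything in view looked unmoved. I compared by eye and did not measure them.

**Disagreements:** I measured column 4 at about 30° off the board's x at the start, though the task says up to 20°; it straightened normally. The two fixed cameras also differed by 3–4 mm on some points. The wrist view and the felt contact settled the ones I relied on.

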